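# Switch on with the flat key

## Robot

A 7-joint arm with a two-finger parallel gripper is mounted at the origin on a cart in front of the work surface, level with it; the furniture and walls round the work are solid. World frame = base frame: x ahead of the robot, y to its left, z up, the work surface at z = 0. Lengths are in m, angles in rad, forces in N, time in s.
With the tool pointing down it reaches from about 0.4 to 0.75 m from the base axis. Payload 19.5 kg.
Tool frame: the origin (TCP) lies on the centre line of the jaws, within the pads' length; the fingertips stand ahead of it and the grasp point (between the pads) lies 11 mm behind it (bot.tip_reach is the z of the fingertips in the tool frame, in m); z points along the fingers, y is the direction in which the jaws open and shut (so a half turn about z gives the same grasp; the last joint's range is limited). The gripper opens to 85 mm and grips with 20 to 120 N. Pads are 22 mm wide; open, the fingers measure 114 mm over their backs; the gripper's body (76 mm by 85 mm) begins 54 mm behind the grasp point. The pads swing forward as they close: fully open they stand 13 mm farther back than shut.
Start: joints at [-1.234, 0.707, -0.028, 1.485, 0.022, 0.951, -0.075], TCP at [0.213, 0.534, 0.239] pointing down, gripper open.
Joint ranges: [-2.71, 2.71], [-0.32, 2.16], [-1.57, 1.52], [0, 2.45], [-1.46, 4.6], [0, 2.02], [-2.83, 2.83]. Speed limits (rad/s): [1.89, 1.89, 2.57, 2.57, 3.01, 3.01, 3.01].

## Interface

Orientations are given as a rotation vector (axis times angle).
In Python, from cell import bot gives the robot as it stands. The module is installed in compiled form; this text tells all that it offers.
- The arm moves only by the tool play_rows, never from a script. Its argument "steps" is a list of rows, each a list of 7 numbers: the closure, from 0 (fully open) to 1 (shut), then the shift along the tool's x, y, z in cm, then the turn, a rotation vector about the tool's x, y, z in degrees. In form: [[claw, x, y, z, wx, wy, wz], ...]. A call has 1 to 12 rows; each row shifts and turns the pose as measured when the row begins, along the tool's axes as they then stand; what a row does not reach is not made up. A row lasts 1/8 s, in which the tool goes at most 62.5 mm and 10.7 degrees, less where a joint would pass 70% of its speed; a pose out of reach is approached as far as the arm can. A call is refused whole if a number of a shift passes 6.25 or a number of a turn 10.7, either way. A call with a gripper value outside its range is refused whole. The fingers move at their own pace and stop on an object; the grip force is fixed at half the most. Time passes only in rows, so rows that do not move let the fingers close. It gives the time, the measured TCP pose, the force and the opening at its end, in the units of the state.
- bot.get_obs(): the state, without advancing time (a new reading comes with each control period).
- bot.grab_frame(name): name is "scene" or "top" or "wrist"; returns (picture, depth): 420x560x3 uint8, red, green, blue; 420x560 float32, m along the optical axis (not along the pixel's ray), 0 where there is no reading.
- bot.camera_params(name): a dict with "vertical_fov" (degrees; the focal length in pixels is half the picture's height over the tangent of half this angle, whatever the lens; pixels are square), "cx", "cy" (the principal point, pixels), "R" (3x3) and "t" (3): a world point X has camera coordinates R X + t. Camera axes: x right, y down, z forward; pixel columns grow to the right and rows downward; lengths in m; the calibration is good to about 2 mm. A picture is of the moment at which its call begins: read the wrist's pose just before it. camera_params takes no time and is no camera call; for the wrist camera it gives the pose at the moment of the call.
- bot.job_done(): hands the job in, once; it reports no verdict.
Trained networks look in the newest picture that a camera, given by its name, has taken for a name from the list of things; names that differ only in an ending like _2 or _b are one class to them, and where a whole thing is asked for, a point or a joint stands for the part that bears it (a point fixed in the world has none). Each returns a list of dicts, best first, with "p" (0 to 1); they miss things now and then, are a little off and sometimes report something else, mostly with a low value. They report only what shows in the picture. A call takes as long as a camera call.
- bot.boxes_of(camera, target): "bbox" ([left, top, right, bottom] in pixels, round what is visible of it).
- bot.masks_of(camera, target): "mask" (420x560 bool, what is visible of it) and "bbox" ([left, top, right, bottom] in pixels, round what is visible of it).
The state is a dict: "clock": time; "joint_positions": joint angles; "qd": joint speeds; "joint_efforts": joint torques, N m; "tcp_pos": TCP position; "tcp_rot": TCP orientation; "contact_force": force on the tool from outside, world axes, zero at the start; "wrist_torque": the same for the moment, N m; "gripper_width": finger opening in m.
Only numpy, scipy, OpenCV 4.12 (cv2) and the standard library are available. Lean on these libraries where they do the work, as an engineer would, in place of code of your own. Each camera call takes 0.05 s, during which the arm holds its last target.

## Task

Take the flat-bladed key with the rectangular grip from its sloping rest, put it fully home, upright, into the slot of the key switch, and then turn it clockwise as far as it goes, a quarter turn, so that the switch is on; leave it in there. You can hold it only slantwise as it lies, so stand it upright in the empty stand, or in the slot itself, and take it afresh from above to turn it. Leave the round-headed key in its rest and everything else on the bench where it is.

Things in the scene. Friction and masses are not known exactly. Their poses are not given: they have to be found in the camera images.
- key_flat: the right key, 94 mm long, about 100 g: grey rectangular grip, thin flat steel blade. Origin: centre of the underside of its round shoulder, where the blade begins; z runs from blade to grip. Shoulder: disc 36 mm across, z 0 to 6. Grip: flat block 40 mm wide (x), 14 mm thick (y), z 6 to 52. It starts in rest_flat, its y axis level, its x axis pointing down and forward
- key_flat_tip (a point): tip of the flat key's blade, 42 mm below its origin (key z -42). Blade: 18 mm wide (key x), 10 mm thick (key y), in the plane of the grip, narrowed to 14 x 6 mm over the last 7 mm
- key_flat_grip (a point): centre of the flat key's grip (key z +29), same axes as the key; pinch it across its 14 mm thickness (y)
- key_square: the other key, same size and frame, but with a round grip (disc 44 mm across, 14 mm thick) and a thick square stem 18 x 18 mm, which does not fit the slot; lies in rest_square
- rest_flat: plain metal rest of key_flat, fixed to the bench, base 106 x 46 mm along its x and y. Origin on the bench, near the base's centre. The key slopes in it: blade low to -x in a channel with 7 mm cheeks and an end stop, grip high to +x, free above and on both sides (under it only a 10 mm wide ledge). Key axis 35 degrees from level; key origin at x -8, z +56 mm. Lift the key out upwards
- rest_square: the same kind of rest with a wider channel, holding key_square. Origin and axes as for rest_flat
- stand: empty plain metal stand fixed to the bench: block 56x56 mm, 52 mm high, on a base 76x76x6 mm, with a loose square hole 26x26 mm, 46 mm deep, in its top. Origin: centre of the underside. A key stands upright in it at any yaw, its shoulder resting on the top
- stand_top (a point): centre of the hole's mouth, in the stand's top face (52 mm above the bench)
- key_switch: grey enclosure fixed to the bench, 130 mm (x) by 104 mm (y) by 72 mm high, with a steel cylinder 55 mm across in a bezel (86 mm across, 4 mm high) in the middle of its top; nothing on it stands higher. Origin: centre of the underside
- slot (a point): centre of the slot's mouth in the cylinder's top face (76 mm above the bench); turns with the cylinder. Slot 21 mm long along this point's x axis, 13 mm wide, 46 mm deep, edges broken 2 mm. A key is home when its shoulder rests on the cylinder's face; the blade's width lies along the slot, either way round
- cylinder (a joint): angle of the cylinder in rad, growing clockwise seen from above: 0 with the slot along the enclosure's x axis (off), stop at 1.571 (a quarter turn, on). It starts between 0 and 0.3; friction 0.06 N m, no spring, stays where it is left
- breaker_1: grey two-pole circuit breaker, 83x37x71 mm. Bystander; origin: centre of the underside
- breaker_2: grey two-pole circuit breaker, 83x37x71 mm. Bystander; origin: centre of the underside
- glass_jar: glass jar, 64 mm across, 70 mm high. Bystander; origin: centre of the underside
- tape_roll_1: roll of tape lying flat, 100 mm across, 24 mm high. Bystander; origin: centre of the underside
- hardener: small white bottle with a dark cap, 40 mm across, 71 mm high. Bystander; origin: centre of the underside
- spare_pad_2: silicone pad on a wooden foot, 37x37x44 mm. Bystander; origin: centre of the underside
- oil_bottle: small oiler with a thin spout, 38 mm across, 122 mm high. Bystander; origin: centre of the underside

How it is judged:
On the way, in this order (a step that is already met when the one before it is completed fails the run):
1. the flat key is fully home in the slot, the cylinder not yet turned (horizontal distance between key_flat and slot below 0.003 m and z of key_flat in the frame of slot below 0.004 m and angle between key_flat's own z axis and vertical below 0.08 rad and value of joint cylinder below 0.6 rad), for 0.2 s.
2. the cylinder is turned on with the key home (horizontal distance between key_flat and slot below 0.003 m and z of key_flat in the frame of slot below 0.004 m and angle between key_flat's own z axis and vertical below 0.08 rad and value of joint cylinder above 1.4 rad), for 0.2 s.
At the end, for the whole second after the job is handed in: The flat key stands upright (within 0.08 rad) in the slot, its shoulder within 4 mm of the cylinder's face and within 3 mm of its centre, at rest; the cylinder is turned beyond 1.4 rad; the round-headed key is still in its rest (moved less than 20 mm) (all of step 2 and linear speed of key_flat below 0.02 m/s and distance of key_square from where it was at the start of the episode below 0.02 m); the robot touches nothing.
It fails at once if the cylinder is turned (beyond 0.6 rad) without the flat key in the slot (value of joint cylinder above 0.6 rad and distance between key_flat and slot above 0.02 m).
It fails at once if the round-headed key is moved by 30 mm or more (distance of key_square from where it was at the start of the episode above 0.03 m).
It fails at once if a bystander is moved by 30 mm or more (distance of any of breaker_1, breaker_2, glass_jar, tape_roll_1, hardener, spare_pad_2, oil_bottle from where it was at the start of the episode above 0.03 m).
It also fails if it takes over 61 s, if anything falls off the work surface, if the arm or the gripper's body presses on something with over 40 N, if the wrist force passes 120 N, or if a joint passes its speed limit or range.

## Working session

There is one attempt and no reset: what is moved stays moved. The work goes in short steps, Python scripts to look and compute and a tool call to move; the robot and the scene stay as the last step left them, time stands still between calls to the robot, and variables do not carry over. Pictures are saved under pics/ and viewed, and the job is handed in when it is done.

Besides the shell and the picture viewer there is one more tool, called after "Call:" in YAML: its name, and indented under it one key for each argument. play_rows: Moves the arm, as the interface text tells. Its arguments: {"type":"object","properties":{"steps":{"type":"array"}},"required":["steps"]}

```bash
mkdir -p pics; ls; python3 - <<'E'
from cell import bot
import cv2,numpy as np
o=bot.get_obs()
for k,v in o.items(): print(k,v)
print(bot.tip_reach)
for n in ["scene","top"]:
    im,d=bot.grab_frame(n)
    cv2.imwrite(f"pics/{n}0.png",im[:,:,::-1]); np.save(f"pics/{n}0d.npy",d)
    print(n,bot.camera_params(n))
E
```

```text
pics
clock 0.0
joint_positions [-1.23369993  0.70710265 -0.0276084   1.48499861  0.02204035  0.95090812
 -0.07547841]
qd [ 1.89409305e-03 -5.15240689e-04 -3.22775759e-04  3.38150011e-04
  9.26311397e-04 -5.52397532e-05  5.68097938e-04]
joint_efforts [ 3.71437600e-04 -8.83210230e+01  1.23473950e+00 -2.36180502e+01
  1.69333635e-02  6.31939227e-03 -3.13393258e-07]
tcp_pos [0.21255484 0.53399267 0.23882784]
tcp_rot [-5.91375812e-01 -3.08529149e+00  1.73588300e-03]
contact_force [ 0.49078177 -0.21980967 -0.14506261]
wrist_torque [0.01059997 0.00304081 0.01062616]
gripper_width 0.08539516255244588
0.008
scene {'vertical_fov': 49.48030271645778, 'cx': 283.7638229549399, 'cy': 210.2055472618489, 'R': array([[ 0.82431695, -0.56586562,  0.01725275],
       [-0.41987002, -0.631514  , -0.65184295],
       [ 0.37975087,  0.53008128, -0.75815771]]), 't': array([-0.36463822,  0.31423608,  0.99578917])}
top {'vertical_fov': 57.98272662246334, 'cx': 283.62615301943197, 'cy': 214.820133459585, 'R': array([[-0.02555786, -0.99953105, -0.01686638],
       [-0.9956708 ,  0.02696019, -0.08895398],
       [ 0.08936698,  0.01451989, -0.99589292]]), 't': array([0.1086788 , 0.51302685, 0.87580079])}
```

View pics/scene0.png

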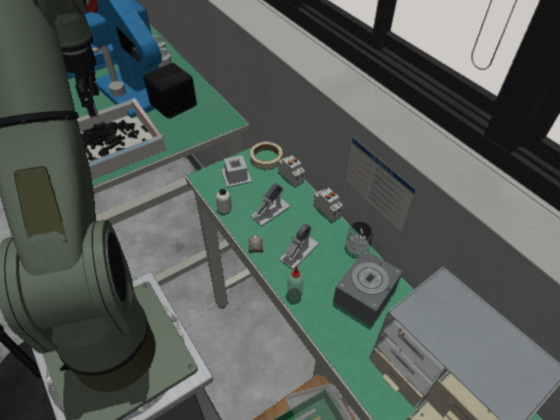

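View pics/top0.png

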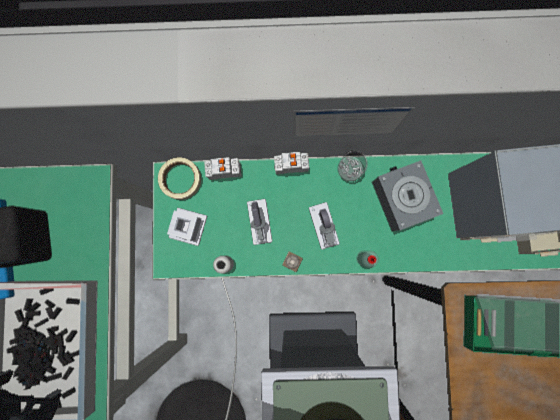

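```bash
cat > h.py <<'E'
from cell import bot
import cv2,numpy as np
from scipy.spatial.transform import Rotation as Rn
def cam(n): 
    p=bot.camera_params(n); f=210/np.tan(np.radians(p["vertical_fov"]/2)); return f,p["cx"],p["cy"],np.array(p["R"]),np.array(p["t"])
def pts(d,c):
    f,cx,cy,R,t=c
    v,u=np.mgrid[0:420,0:560]
    P=np.stack([(u-cx)/f*d,(v-cy)/f*d,d],-1)
    return (P-t)@R
def proj(X,c):
    f,cx,cy,R,t=c
    q=np.asarray(X)@R.T+t
    return np.stack([q[...,0]/q[...,2]*f+cx,q[...,1]/q[...,2]*f+cy],-1)
E
python3 - <<'E'
from h import *
names=["key_flat","key_square","rest_flat","rest_square","stand","key_switch","breaker_1","glass_jar","tape_roll_1","hardener","spare_pad_2","oil_bottle"]
im,d=bot.grab_frame("top"); c=cam("top"); P=pts(d,c)
for n in names:
    for r in bot.masks_of("top",n)[:3]:
        m=r["mask"]&(d>0)
        q=P[m]
        print(n,round(r["p"],2),[int(x) for x in r["bbox"]],m.sum(),q.mean(0).round(3) if len(q) else None,np.percentile(q[:,2],95).round(3) if len(q) else None)
cv2.imwrite("pics/topz.png",cv2.resize(im[140:290,150:450],(800,400),interpolation=cv2.INTER_CUBIC)[:,:,::-1])
E
```

```text
key_flat 0.69 [158, 158, 200, 200] 775 [0.613 0.346 0.02 ] 0.027
key_flat 0.33 [281, 250, 306, 268] 265 [0.406 0.078 0.024] 0.042
key_square 0.83 [319, 212, 334, 242] 348 [ 0.482 -0.001  0.069] 0.094
key_square 0.25 [309, 199, 339, 247] 442 [0.495 0.006 0.013] 0.039
rest_flat 0.79 [243, 197, 273, 246] 514 [0.503 0.154 0.014] 0.043
rest_square 0.91 [306, 199, 340, 248] 466 [0.494 0.009 0.013] 0.042
rest_square 0.61 [250, 201, 267, 242] 316 [0.498 0.154 0.072] 0.099
stand 0.71 [169, 206, 208, 244] 1042 [0.496 0.324 0.031] 0.054
key_switch 0.71 [371, 164, 443, 230] 3189 [ 0.548 -0.182  0.067] 0.078
breaker_1 0.86 [270, 154, 309, 174] 640 [0.636 0.075 0.051] 0.068
breaker_1 0.72 [200, 157, 242, 182] 670 [0.627 0.236 0.049] 0.068
glass_jar 0.65 [335, 149, 367, 180] 727 [ 0.629 -0.07   0.032] 0.07
tape_roll_1 0.98 [157, 158, 198, 199] 733 [0.613 0.346 0.021] 0.027
hardener 0.87 [210, 255, 235, 273] 281 [0.406 0.235 0.055] 0.072
spare_pad_2 0.53 [283, 252, 303, 270] 215 [0.406 0.077 0.028] 0.043
oil_bottle 0.6 [356, 249, 380, 269] 313 [ 0.41  -0.087  0.069] 0.097
```

View pics/topz.png

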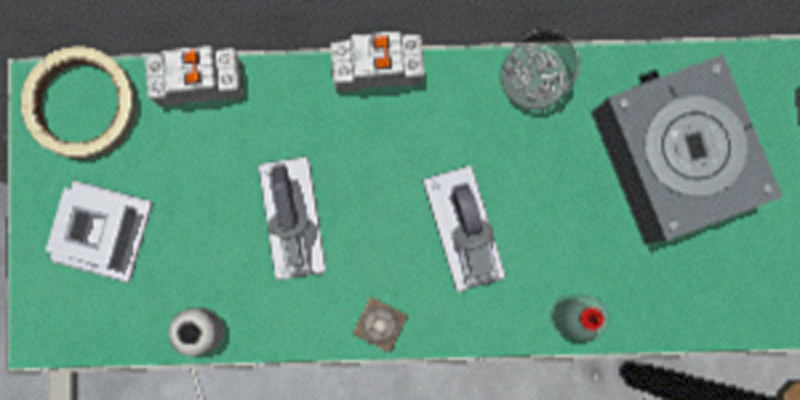

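```bash
cat >> h.py <<'E'
def pose():
    o=bot.get_obs(); return np.array(o["tcp_pos"]),Rn.from_rotvec(o["tcp_rot"])
def yawpitch(yaw,tilt):
    """tool y at heading yaw+90 (deg), tool z down tilted by tilt toward heading yaw (forward +)"""
    a,t=np.radians(yaw),np.radians(tilt)
    h=np.array([np.cos(a),np.sin(a),0]); y=np.array([-np.sin(a),np.cos(a),0])
    z=np.sin(t)*h-np.cos(t)*np.array([0,0,1]); x=np.cross(y,z)
    return Rn.from_matrix(np.stack([x,y,z],1))
def plan(p1,R1,claw,n=None,vmax=5.5,wmax=10,p0=None,R0=None):
    if p0 is None: p0,R0=pose()
    w=(R0.inv()*R1).as_rotvec(degrees=True); dl=np.linalg.norm(np.array(p1)-p0)*100
    m=max(int(np.ceil(dl/vmax)),int(np.ceil(np.linalg.norm(w)/wmax)),1)
    n=max(n or m,m)
    print("rows",n,"dist cm",dl.round(2),"rot",w.round(1))
    rows=[]
    for i in range(n):
        Ri=R0*Rn.from_rotvec(w*i/n,degrees=True)
        s=Ri.inv().apply((np.array(p1)-p0)*100/n)
        rows.append([claw]+[round(float(v),2) for v in s]+[round(float(v),1) for v in w/n])
    for r in rows: print(r,end=",")
    print()
E
python3 - <<'E'
from h import *
plan([0.44,0.16,0.33],yawpitch(8,0),0,n=10,vmax=5)
E
```

```text
rows 10 dist cm 44.72 rot [ -0.   -0.  -29.7]
[0, -3.5, -2.64, -0.91, -0.0, -0.0, -3.0],[0, -3.36, -2.81, -0.91, -0.0, -0.0, -3.0],[0, -3.2, -2.98, -0.91, -0.0, -0.0, -3.0],[0, -3.05, -3.15, -0.91, -0.0, -0.0, -3.0],[0, -2.88, -3.3, -0.91, -0.0, -0.0, -3.0],[0, -2.7, -3.44, -0.91, -0.0, -0.0, -3.0],[0, -2.52, -3.58, -0.91, -0.0, -0.0, -3.0],[0, -2.33, -3.71, -0.91, -0.0, -0.0, -3.0],[0, -2.14, -3.82, -0.91, -0.0, -0.0, -3.0],[0, -1.94, -3.93, -0.91, -0.0, -0.0, -3.0],
```

Call:
play_rows:
  steps:
    - [0,-3.5,-2.64,-0.91,0,0,-3]
    - [0,-3.36,-2.81,-0.91,0,0,-3]
    - [0,-3.2,-2.98,-0.91,0,0,-3]
    - [0,-3.05,-3.15,-0.91,0,0,-3]
    - [0,-2.88,-3.3,-0.91,0,0,-3]
    - [0,-2.7,-3.44,-0.91,0,0,-3]
    - [0,-2.52,-3.58,-0.91,0,0,-3]
    - [0,-2.33,-3.71,-0.91,0,0,-3]
    - [0,-2.14,-3.82,-0.91,0,0,-3]
    - [0,-1.94,-3.93,-0.91,0,0,-3]

```text
clock: 2.0
tcp_pos: [0.4492, 0.1524, 0.3329]
tcp_rot: [-0.261, 3.129, 0.0]
contact_force: [1.2, -0.3, -0.6]
gripper_width: 0.0855
```

```bash
python3 - <<'E'
from h import *
p,R=pose(); print(p,R.as_matrix().round(3), bot.get_obs()["joint_positions"].round(2))
c=cam("wrist"); im,d=bot.grab_frame("wrist")
print(c[0],-c[3].T@c[4], c[3].round(3))
cv2.imwrite("pics/w1.png",im[:,:,::-1]); np.savez("pics/w1.npz",im=im,d=d,f=c[0],cx=c[1],cy=c[2],R=c[3],t=c[4])
for n in ["key_flat","key_square","rest_flat","stand"]:
    for r in bot.boxes_of("wrist",n)[:2]: print(n,r)
print(bot.get_obs()["clock"])
E
```

```text
[0.44920081 0.15240142 0.33291509] [[-0.986 -0.166  0.001]
 [-0.166  0.986  0.   ]
 [-0.001  0.    -1.   ]] [-0.25  0.45 -0.23  1.66  0.12  1.04  1.22]
329.25736232464135 [0.3831395  0.13989938 0.46651505] [[-0.166  0.986 -0.001]
 [ 0.951  0.16   0.264]
 [ 0.261  0.043 -0.964]]
key_flat {'bbox': [267.0, 185.8, 294.7, 258.2], 'p': 0.76}
key_square {'bbox': [140.9, 152.7, 171.7, 222.0], 'p': 0.73}
rest_flat {'bbox': [263.5, 174.6, 295.9, 245.9], 'p': 0.75}
stand {'bbox': [364.2, 195.0, 437.2, 262.1], 'p': 0.7}
stand {'bbox': [264.2, 181.1, 292.7, 255.1], 'p': 0.45}
2.25
```

View pics/w1.png

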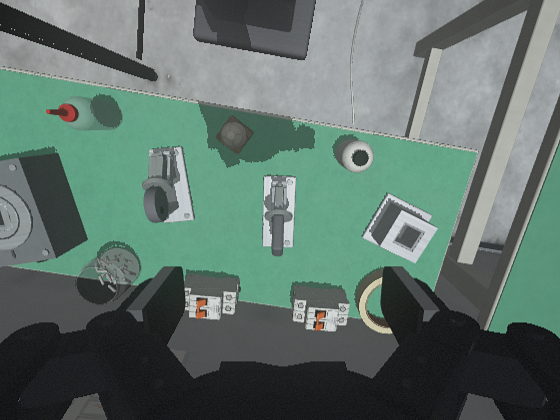

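```bash
cat > fit.py <<'E'
from h import *
import sys
def load(n):
    z=np.load(n); c=(float(z["f"]),float(z["cx"]),float(z["cy"]),z["R"],z["t"]); return z["im"],z["d"],c
E
python3 - <<'E'
from fit import *
z=load("pics/w1.npz")
im=cv2.imread("pics/top0.png")[:,:,::-1]; d=np.load("pics/top0d.npy")
ct=cam("top")
for nm,(im,d,c) in {"w":z,"t":(im,d,ct)}.items():
    P=pts(d,c); hsv=cv2.cvtColor(np.ascontiguousarray(im),cv2.COLOR_RGB2HSV)
    green=(hsv[...,0]>55)&(hsv[...,0]<95)&(hsv[...,1]>70)
    bench=green&(d>0)&(abs(P[...,0]-.5)<.06)&(abs(P[...,1]-.15)<.07)
    print(nm,"bench z",np.median(P[bench][:,2]), "hsv",np.median(hsv[bench],0))
    roi=(abs(P[...,0]-.5)<.08)&(abs(P[...,1]-.154)<.055)&(d>0)
    m=roi&~green
    low=m&(P[...,2]<0.02)
    q=P[m]; 
    r=cv2.minAreaRect((q[:,:2]*1000).astype(np.float32)); print("rect all",r,len(q))
    q=P[low];r=cv2.minAreaRect((q[:,:2]*1000).astype(np.float32)); print("rect low",r,len(q),np.median(q[:,2]))
    k=P[roi&(P[...,2]>0.055)]
    mu=k.mean(0);u,s,vt=np.linalg.svd(k-mu); print("key",len(k),mu.round(4),vt.round(3),s.round(3),k[:,2].max())
E
```

```text
w bench z -0.001096080621400665 hsv [ 76.  97. 164.]
rect all ((497.6983947753906, 153.981201171875), (109.9899673461914, 145.573486328125), 89.98069763183594) 36788
rect low ((510.85601806640625, 154.67564392089844), (121.95452880859375, 46.76510238647461), 7.837564468383789) 1250 0.006725550081366252Traceback (most recent call last):
  File "<stdin>", line 17, in <module>
    u, s, vh = gufunc(a, signature=signature)
               ~~~~~~^^^^^^^^^^^^^^^^^^^^^^^^
numpy._core._exceptions._ArrayMemoryError: Unable to allocate 9.33 GiB for an array with shape (35383, 35383) and data type float64
```

```bash
python3 - <<'E'
from fit import *
z=load("pics/w1.npz")
im=cv2.imread("pics/top0.png")[:,:,::-1]; d=np.load("pics/top0d.npy")
ct=cam("top")
for nm,(im,d,c) in {"w":z,"t":(im,d,ct)}.items():
  P=pts(d,c); hsv=cv2.cvtColor(np.ascontiguousarray(im),cv2.COLOR_RGB2HSV)
  green=(hsv[...,0]>55)&(hsv[...,0]<95)&(hsv[...,1]>70)
  for yc in (.154,.008):
    roi=(abs(P[...,0]-.495)<.075)&(abs(P[...,1]-yc)<.055)&(d>0)&(P[...,2]<.12)
    low=roi&~green&(P[...,2]<0.014)&(hsv[...,2]>120)
    n,l,st,_=cv2.connectedComponentsWithStats((roi&~green).astype(np.uint8)); k=1+np.argmax(st[1:,4]); 
    q=P[(l==k)&roi]; r=cv2.minAreaRect((q[:,:2]*1000).astype(np.float32)); print(nm,"rect all",r,len(q))
    q=P[low];r=cv2.minAreaRect((q[:,:2]*1000).astype(np.float32)); print("rect low",r,len(q),np.median(q[:,2]))
    k=P[roi&(P[...,2]>0.055)]
    mu=k.mean(0);u,s,vt=np.linalg.svd(k-mu,full_matrices=False); print("key",len(k),mu.round(4),vt.round(3).tolist(),s.round(3),k[:,2].max(), "yaw",np.degrees(np.arctan2(vt[0,1],vt[0,0])))
    g=P[roi&(P[...,2]>0.075)]; r=cv2.minAreaRect((g[:,:2]*1000).astype(np.float32)); print("grip rect",r,len(g))
E
```

```text
w rect all ((504.615478515625, 153.81663513183594), (109.35572814941406, 46.76510238647461), 7.837563514709473) 2360
rect low ((504.68804931640625, 153.87542724609375), (109.0528335571289, 46.32780456542969), 7.581157207489014) 1014 0.006743344246540487
key 706 [0.5021 0.1534 0.0796] [[0.787, 0.107, 0.607], [0.602, 0.076, -0.795], [0.131, -0.991, 0.005]] [0.504 0.194 0.167] 0.10130416719666806 yaw 7.759975928142438
grip rect ((514.33349609375, 155.23788452148438), (54.23357009887695, 13.652029037475586), 8.939874649047852) 451
w rect all ((494.03106689453125, -14.050544738769531), (108.69761657714844, 72.87926483154297), 14.694711685180664) 3170
rect low ((494.37432861328125, -14.48489761352539), (108.22174835205078, 72.3774185180664), 15.152763366699219) 951 0.006994849483859282
key 1091 [0.4902 0.0016 0.0755] [[0.811, 0.225, 0.54], [-0.415, -0.428, 0.803], [0.412, -0.875, -0.254]] [0.58  0.323 0.186] 0.09417107788081142 yaw 15.52767477175246
grip rect ((500.7325134277344, 1.6207847595214844), (43.03763198852539, 14.696649551391602), 15.764060974121094) 539
t rect all ((502.90594482
[... 351 characters left out ...]
03] 0.10139513686100828 yaw -172.68671566842977
grip rect ((513.73974609375, 156.53152465820312), (55.835350036621094, 14.563079833984375), 8.609023094177246) 152
t rect all ((489.685302734375, -0.8767623901367188), (107.45470428466797, 47.64625549316406), 14.742145538330078) 864
rect low ((489.685302734375, -0.8767623901367188), (107.45470428466797, 47.64625549316406), 14.742145538330078) 429 0.008532427312801951
key 266 [0.4894 0.0009 0.0768] [[-0.794, -0.216, -0.569], [-0.451, -0.417, 0.789], [0.408, -0.883, -0.234]] [0.323 0.143 0.11 ] 0.09731954322452926 yaw -164.7661689424479
grip rect ((497.855712890625, 2.08174991607666), (50.61720275878906, 14.2483491897583), 15.946667671203613) 133
```

```bash
python3 - <<'E'
from fit import *
d=np.load("pics/top0d.npy"); P=pts(d,cam("top"))
for v in range(95,165,10): print(v,[tuple(P[v,u].round(3)) for u in (260,300,450)])
yaw=8; g=np.array([.517,.1565,.0726])
for tilt in (-15,0):
  R=yawpitch(yaw,tilt); z=R.as_matrix()[:,2]; tcp=g+.011*z; pre=tcp-.09*z
  print(tilt,tcp,pre); plan(pre,R,0,n=6)
E
```

```text
95 [(np.float64(0.695), np.float64(0.126), np.float64(0.3)), (np.float64(0.693), np.float64(0.058), np.float64(0.301)), (np.float64(0.688), np.float64(-0.196), np.float64(0.293))]
105 [(np.float64(0.699), np.float64(0.13), np.float64(0.246)), (np.float64(0.7), np.float64(0.056), np.float64(0.237)), (np.float64(0.7), np.float64(-0.23), np.float64(0.214))]
115 [(np.float64(0.7), np.float64(0.134), np.float64(0.192)), (np.float64(0.684), np.float64(0.057), np.float64(0.229)), (np.float64(0.699), np.float64(-0.253), np.float64(0.159))]
125 [(np.float64(0.7), np.float64(0.139), np.float64(0.132)), (np.float64(0.684), np.float64(0.055), np.float64(0.17)), (np.float64(0.7), np.float64(-0.281), np.float64(0.092))]
135 [(np.float64(0.7), np.float64(0.145), np.float64(0.06)), (np.float64(0.684), np.float64(0.053), np.float64(0.104)), (np.float64(0.699), np.float64(-0.312), np.float64(0.017))]
145 [(np.float64(0.7), np.float64(0.151), np.float64(-0.025)), (np.float64(0.7), np.float64(0.049), np.float64(-0.036)), (np.float64(0.7), np.float64(-0.353), np.float64(-0.08))]
155 [(np.float64(0.7), np.float64(0.159), np.float64(-0.125)), (np.float64(0.65), np.float64(0.053), np.float64(0.061)), (np.float64(0.654), np.float64(-0.316), np.float64(0.0))]
-15 [0.5141807  0.15610377 0.06197482] [0.53724772 0.15934563 0.14890814]
rows 6 dist cm 20.4 rot [-0.2 15.1  1.4]
[0, -1.47, -0.16, 3.06, -0.0, 2.5, 0.2],[0, -1.61, -0.15, 2.99, -0.0, 2.5, 0.2],[0, -1.74, -0.15, 2.92, -0.0, 2.5, 0.2],[0, -1.86, -0.14, 2.84, -0.0, 2.5, 0.2],[0, -1.99, -0.14, 2.76, -0.0, 2.5, 0.2],[0, -2.11, -0.13, 2.67, -0.0, 2.5, 0.2],
0 [0.517  0.1565 0.0616] [0.517  0.1565 0.1516]
rows 6 dist cm 19.34 rot [0.  0.1 1.4]
[0, -1.13, -0.15, 3.01, 0.0, 0.0, 0.2],[0, -1.13, -0.15, 3.01, 0.0, 0.0, 0.2],[0, -1.14, -0.14, 3.01, 0.0, 0.0, 0.2],[0, -1.14, -0.14, 3.01, 0.0, 0.0, 0.2],[0, -1.14, -0.13, 3.01, 0.0, 0.0, 0.2],[0, -1.14, -0.13, 3.01, 0.0, 0.0, 0.2],
```

Call:
play_rows:
  steps:
    - [0,-1.47,-0.16,3.06,0,2.5,0.2]
    - [0,-1.61,-0.15,3,0,2.5,0.2]
    - [0,-1.74,-0.15,2.92,0,2.5,0.2]
    - [0,-1.86,-0.14,2.84,0,2.5,0.2]
    - [0,-2,-0.14,2.76,0,2.5,0.2]
    - [0,-2.1,-0.13,2.67,0,2.5,0.2]

```text
clock: 3.0
tcp_pos: [0.5364, 0.1681, 0.1449]
tcp_rot: [0.22, -2.869, 0.03]
contact_force: [0.3, 0.1, -0.1]
gripper_width: 0.0854
```

```bash
python3 - <<'E'
from fit import *
p,R=pose(); print(p,bot.get_obs()["joint_positions"].round(2)); print(R.as_matrix().round(3))
c=cam("wrist"); im,d=bot.grab_frame("wrist")
cv2.imwrite("pics/w2.png",im[:,:,::-1]); np.savez("pics/w2.npz",im=im,d=d,f=c[0],cx=c[1],cy=c[2],R=c[3],t=c[4])
P=pts(d,c)
roi=(abs(P[...,0]-.51)<.05)&(abs(P[...,1]-.155)<.03)&(d>0)&(P[...,2]<.11)&(P[...,2]>.075)
g=P[roi]; print(len(g),cv2.minAreaRect((g[:,:2]*1000).astype(np.float32)),g[:,2].max())
g=P[roi&(P[...,2]>.09)]; print(len(g),cv2.minAreaRect((g[:,:2]*1000).astype(np.float32)))
gg=np.array([.517,.1565,.0726])
Rt=yawpitch(8,-15); plan(gg+.011*Rt.as_matrix()[:,2],Rt,0,n=5)
E
```

```text
[0.5363549  0.16812425 0.14490823] [-0.24  0.94 -0.21  1.34  0.12  1.14  1.27]
[[-0.954 -0.153 -0.259]
 [-0.147  0.988 -0.04 ]
 [ 0.262 -0.    -0.965]]
1769 ((514.8765869140625, 155.31898498535156), (53.94411849975586, 14.102566719055176), 7.748338222503662) 0.10068075322571086
827 ((518.7117309570312, 155.79257202148438), (25.698213577270508, 13.977764129638672), 8.4403715133667)
rows 5 dist cm 8.23 rot [-0.3 -0.6  0.7]
[0, 0.04, -0.16, 1.64, -0.1, -0.1, 0.1],[0, 0.04, -0.16, 1.64, -0.1, -0.1, 0.1],[0, 0.04, -0.16, 1.64, -0.1, -0.1, 0.1],[0, 0.04, -0.16, 1.64, -0.1, -0.1, 0.1],[0, 0.05, -0.16, 1.64, -0.1, -0.1, 0.1],
```

View pics/w2.png

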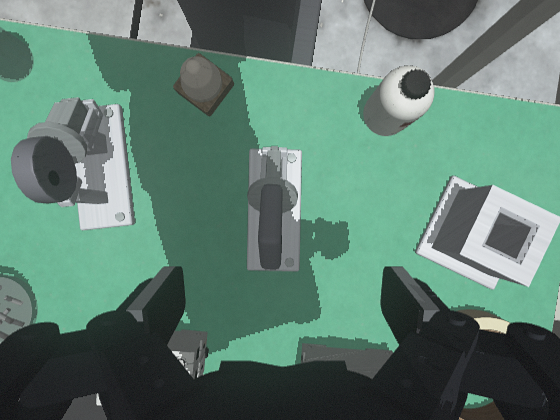

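Call:
play_rows:
  steps:
    - [0,0.04,-0.22,1.64,-0.1,-0.1,0.1]
    - [0,0.04,-0.18,1.64,-0.1,-0.1,0.1]
    - [0,0.04,-0.17,1.64,-0.1,-0.1,0.1]
    - [0,0.04,-0.16,1.64,0,-0.1,0.1]
    - [0,0.04,-0.15,1.64,0,-0.1,0.1]
    - [0,0,0,0.1,0,0,0]

```text
clock: 3.8
tcp_pos: [0.5096, 0.1625, 0.0573]
tcp_rot: [0.218, -2.868, 0.025]
contact_force: [0.1, 0.3, -0.1]
gripper_width: 0.0854
```

```bash
python3 - <<'E'
from fit import *
p,R=pose(); print(p,bot.get_obs()["contact_force"])
im,d=bot.grab_frame("scene"); cv2.imwrite("pics/s2.png",cv2.resize(im[120:320,180:420],(720,600),interpolation=cv2.INTER_CUBIC)[:,:,::-1])
gg=np.array([.517,.1557,.0726])
Rt=yawpitch(8,-15); plan(gg+.011*Rt.as_matrix()[:,2],Rt,0,n=1)
E
```

```text
[0.50959254 0.16251118 0.05732616] [ 0.14116753  0.31419207 -0.09018719]
rows 1 dist cm 0.95 rot [-0.  -0.2  0.7]
[0, -0.18, -0.8, -0.49, -0.0, -0.2, 0.7],
```

View pics/s2.png

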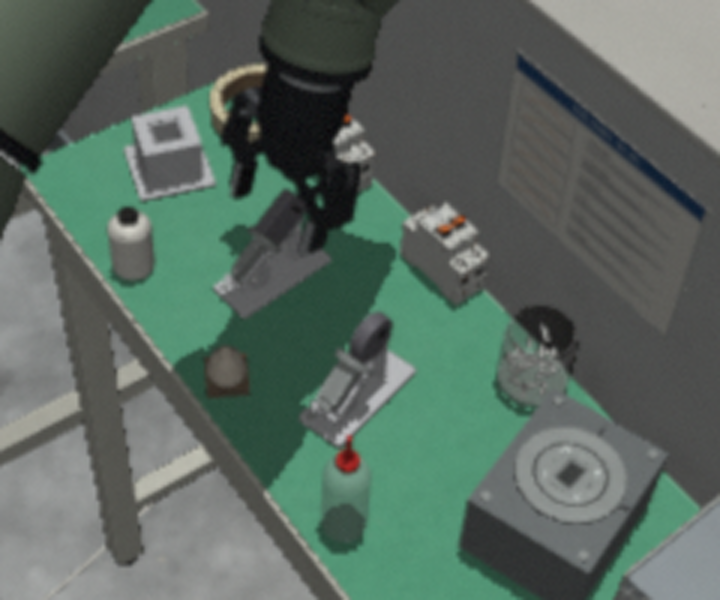

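Call:
play_rows:
  steps:
    - [0,-0.1,-0.5,-0.3,0,0,0.5]
    - [0,-0.1,-0.4,-0.25,0,0,0.3]
    - [0,0,0,0,0,0,0]

```text
clock: 4.22
tcp_pos: [0.5158, 0.1545, 0.0645]
tcp_rot: [0.197, -2.873, 0.027]
contact_force: [0.1, -0.6, -0.1]
gripper_width: 0.0855
```

```bash
python3 - <<'E'
from fit import *
gg=np.array([.517,.1557,.0726])
Rt=yawpitch(8,-15); print(pose()[0]); plan(gg+.011*Rt.as_matrix()[:,2],Rt,0,n=1)
E
```

```text
[0.51582158 0.1544825  0.0644661 ]
rows 1 dist cm 0.31 rot [-0.  -0.  -0.2]
[0, 0.08, 0.1, 0.28, -0.0, -0.0, -0.2],
```

Close now.

Call:
play_rows:
  steps:
    - [0,0.08,0.1,0.2,0,0,0]
    - [0.3,0,0,0,0,0,0]
    - [0.6,0,0,0,0,0,0]
    - [1,0,0,0,0,0,0]
    - [1,0,0,0,0,0,0]
    - [1,0,0,0,0,0,0]
    - [1,0,0,0,0,0,0]

```text
clock: 5.1
tcp_pos: [0.5142, 0.1557, 0.0628]
tcp_rot: [0.198, -2.873, 0.027]
contact_force: [0.5, -0.1, 0.2]
gripper_width: 0.0131
```

Call:
play_rows:
  steps:
    - [1,0.5,0,-2,0,0,0]
    - [1,1.04,0,-3.86,0,0,0]
    - [1,1.04,0,-3.86,0,0,0]
    - [1,1.04,0,-3.86,0,0,0]
    - [1,0.5,0,-2,0,0,0]

```text
clock: 5.72
tcp_pos: [0.5141, 0.1554, 0.2272]
tcp_rot: [0.197, -2.87, 0.028]
contact_force: [-0.5, 0.3, -1.2]
gripper_width: 0.0135
```

```bash
python3 - <<'E'
from fit import *
import itertools
print(pose()[0],bot.get_obs()["joint_positions"].round(2))
im,d=bot.grab_frame("top"); c=cam("top"); P=pts(d,c)
cv2.imwrite("pics/t3.png",cv2.resize(im[150:250,220:460],(800,333),interpolation=cv2.INTER_CUBIC)[:,:,::-1])
s,ds=bot.grab_frame("scene"); cv2.imwrite("pics/s3.png",cv2.resize(s[220:330,320:420],(660,726)[::1],interpolation=cv2.INTER_CUBIC)[:600,:,::-1]);np.savez("pics/s3.npz",im=s,d=ds)
roi=(abs(P[...,0]-.555)<.1)&(abs(P[...,1]+.19)<.1)&(P[...,2]>.063)&(P[...,2]<.09)&(d>0)
n,l,st,_=cv2.connectedComponentsWithStats(roi.astype(np.uint8)); k=1+np.argmax(st[1:,4])
q=P[l==k]; print("switch top",len(q),cv2.minAreaRect((q[:,:2]*1000).astype(np.float32)))
# slot: depth below top
r2=(np.hypot(P[...,0]-.555,P[...,1]+.19)<.03)&(d>0)
q=P[r2]; print(np.percentile(q[:,2],[1,5,20,50,90]))
lo=P[r2&(P[...,2]<.06)]; print("slot pts",len(lo),lo.mean(0))
E
```

```text
[0.51411588 0.15541126 0.22720888] [-0.23  0.8  -0.22  1.35  0.09  1.26  1.27]
switch top 2686 ((549.9694213867188, -190.25692749023438), (130.23580932617188, 105.71453094482422), 18.733217239379883)
[0.04015249 0.0565458  0.07439269 0.07612082 0.07816717]
slot pts 36 [ 0.55516282 -0.19619699  0.04910914]
```

View pics/t3.png

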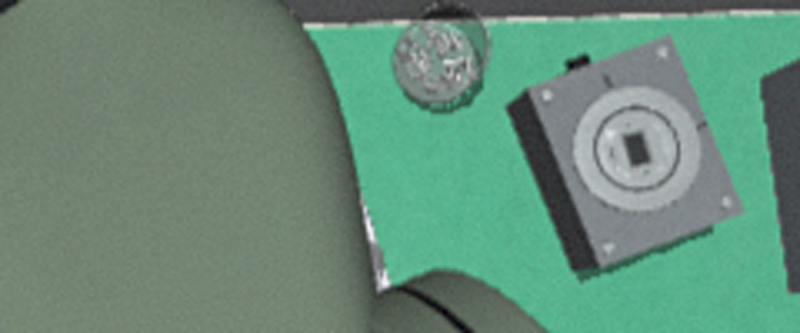

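View pics/s3.png

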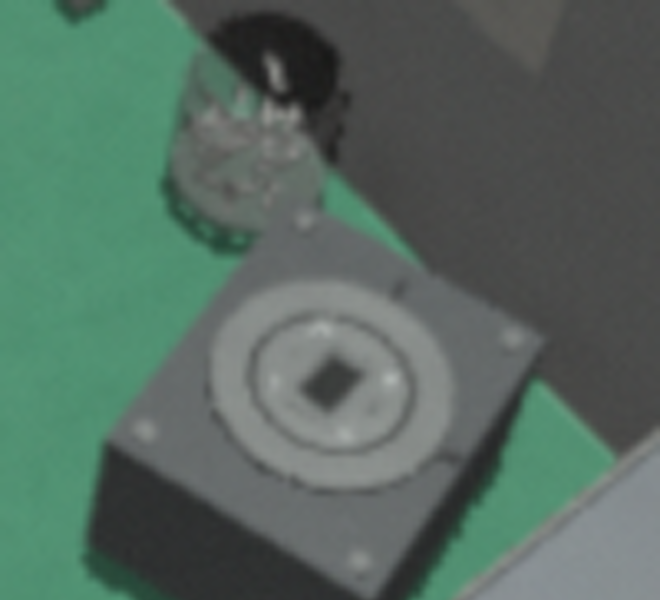

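```bash
cat > slot.py <<'E'
from fit import *
def toplane(uv,c,z):
    f,cx,cy,R,t=c; uv=np.atleast_2d(uv).astype(float)
    ray=np.c_[(uv[:,0]-cx)/f,(uv[:,1]-cy)/f,np.ones(len(uv))]@R
    o=-R.T@t; return o+ray*((z-o[2])/ray[:,2])[:,None]
def warp(im,c,cx,cy,z,half=.06,res=.0002):
    n=int(2*half/res); g=np.arange(n)*res-half
    X=np.stack([cx+half-np.arange(n)[:,None]*res+np.zeros((n,n)), cy+half-np.arange(n)[None,:]*res+np.zeros((n,n)), np.full((n,n),z)],-1)
    uv=proj(X,c).astype(np.float32)
    return cv2.remap(np.ascontiguousarray(im),uv[...,0],uv[...,1],cv2.INTER_CUBIC)
E
python3 - <<'E'
from slot import *
top=cv2.imread("pics/top0.png")[:,:,::-1]; z=np.load("pics/s3.npz")
A=warp(top,cam("top"),.552,-.192,.076); B=warp(z["im"],cam("scene"),.552,-.192,.076)
cv2.imwrite("pics/warp.png",cv2.resize(np.hstack([A,B])[:,:,::-1],(800,400)))
for I in (A,B):
    g=cv2.cvtColor(I,cv2.COLOR_RGB2GRAY).astype(float); n=600
    yy,xx=np.mgrid[0:n,0:n]; near=np.hypot(yy-300,xx-300)<110
    for th in (75,90,100):
        m=(g<th)&near; nn,l,st,ct=cv2.connectedComponentsWithStats(m.astype(np.uint8))
        k=1+np.argmax([s[4]*(np.hypot(*(ct[i+1]-300))<60) for i,s in enumerate(st[1:])])
        pp=np.argwhere(l==k)[:,::-1].astype(np.float32); r=cv2.minAreaRect(pp)
        cx,cy=pp.mean(0); print(th,"area mm2",len(pp)*.04,"centre",.552+.06-cy*.0002,-.192+.06-cx*.0002,"rect mm",[round(v*.2,1) for v in r[1]],r[2])
E
```

```text
75 area mm2 207.88 centre 0.5490938 -0.19031799 rect mm [19.3, 11.6] 76.80938720703125
90 area mm2 248.08 centre 0.5491904 -0.19031596 rect mm [20.7, 13.0] 76.37300109863281
100 area mm2 273.88 centre 0.5492401 -0.19032791 rect mm [21.7, 13.6] 76.60750579833984
75 area mm2 177.16 centre 0.5490026 -0.19062425 rect mm [17.8, 10.7] 77.90524291992188
90 area mm2 241.16 centre 0.549078 -0.19063532 rect mm [20.4, 12.8] 78.11134338378906
100 area mm2 283.40000000000003 centre 0.5491038 -0.1905915 rect mm [22.0, 14.1] 77.7748794555664
```

View pics/warp.png

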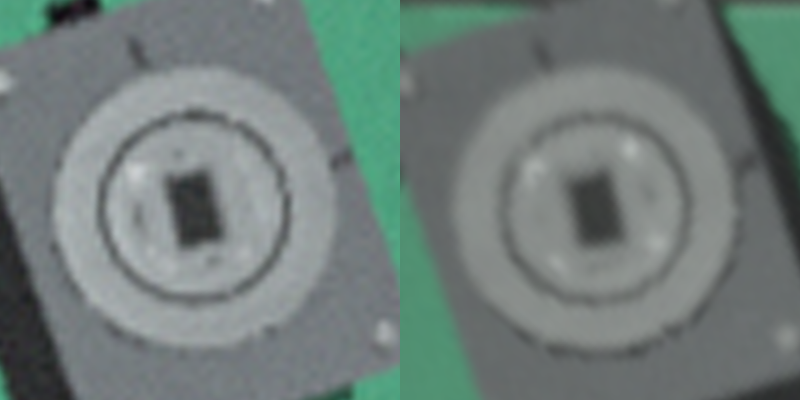

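```bash
python3 - <<'E'
from fit import *
p,R=pose(); M=R.as_matrix(); print(np.degrees(np.arctan2(-np.hypot(M[0,2],M[1,2]),-M[2,2])), np.degrees(np.arctan2(-M[0,1],M[1,1])))
Rt=yawpitch(12.8,40); g=np.array([.549,-.1905,.23]); plan(g+.011*Rt.as_matrix()[:,2],Rt,1,n=12,p0=p,R0=R)
E
```

```text
-15.132991145697945 7.872514863366297
rows 12 dist cm 34.7 rot [ -1.2 -55.1  -5. ]
[1, 0.04, -2.89, 0.06, -0.1, -4.6, -0.4],[1, 0.06, -2.89, 0.05, -0.1, -4.6, -0.4],[1, 0.09, -2.89, 0.04, -0.1, -4.6, -0.4],[1, 0.11, -2.89, 0.03, -0.1, -4.6, -0.4],[1, 0.13, -2.89, 0.01, -0.1, -4.6, -0.4],[1, 0.15, -2.89, -0.0, -0.1, -4.6, -0.4],[1, 0.17, -2.89, -0.02, -0.1, -4.6, -0.4],[1, 0.19, -2.88, -0.04, -0.1, -4.6, -0.4],[1, 0.21, -2.88, -0.06, -0.1, -4.6, -0.4],[1, 0.23, -2.88, -0.08, -0.1, -4.6, -0.4],[1, 0.24, -2.88, -0.11, -0.1, -4.6, -0.4],[1, 0.25, -2.88, -0.13, -0.1, -4.6, -0.4],
```

Call:
play_rows:
  steps:
    - [1,0.04,-2.9,0,-0.1,-4.6,-0.4]
    - [1,0.06,-2.9,0,-0.1,-4.6,-0.4]
    - [1,0.1,-2.9,0,-0.1,-4.6,-0.4]
    - [1,0.1,-2.9,0,-0.1,-4.6,-0.4]
    - [1,0.1,-2.9,0,-0.1,-4.6,-0.4]
    - [1,0.15,-2.9,0,-0.1,-4.6,-0.4]
    - [1,0.17,-2.9,0,-0.1,-4.6,-0.4]

```text
clock: 6.7
tcp_pos: [0.5384, -0.0502, 0.2201]
tcp_rot: [-0.269, 2.821, 0.057]
contact_force: [1.2, -0.4, -1.5]
gripper_width: 0.0133
```

```bash
python3 - <<'E'
from fit import *
p,R=pose(); print(p,bot.get_obs()["joint_positions"].round(2))
Rt=yawpitch(12.8,40); g=np.array([.549,-.1905,.23]); plan(g+.011*Rt.as_matrix()[:,2],Rt,1,n=6,p0=p,R0=R)
E
```

```text
[ 0.53844923 -0.0501679   0.22012325] [ 0.25  0.6  -0.28  1.95  0.24  0.32  1.59]
rows 6 dist cm 13.99 rot [ -0.3 -22.3  -1.9]
[1, 0.13, -2.33, -0.09, -0.1, -3.7, -0.3],[1, 0.14, -2.32, -0.1, -0.1, -3.7, -0.3],[1, 0.15, -2.32, -0.12, -0.1, -3.7, -0.3],[1, 0.15, -2.32, -0.13, -0.1, -3.7, -0.3],[1, 0.15, -2.32, -0.14, -0.1, -3.7, -0.3],[1, 0.16, -2.32, -0.15, -0.1, -3.7, -0.3],
```

Call:
play_rows:
  steps:
    - [1,0.13,-2.3,-0.1,-0.1,-3.7,-0.3]
    - [1,0.14,-2.3,-0.1,-0.1,-3.7,-0.3]
    - [1,0.15,-2.3,-0.12,-0.1,-3.7,-0.3]
    - [1,0.15,-2.3,-0.13,-0.1,-3.7,-0.3]
    - [1,0.15,-2.3,-0.14,-0.1,-3.7,-0.3]
    - [1,0.15,-2.3,-0.15,-0.1,-3.7,-0.3]

```text
clock: 7.45
tcp_pos: [0.5609, -0.2011, 0.2313]
tcp_rot: [-0.282, 2.449, 0.132]
contact_force: [-0.2, 1.2, -2.1]
gripper_width: 0.0133
```

```bash
python3 - <<'E'
from fit import *
p,R=pose(); print(p,bot.get_obs()["joint_positions"].round(2))
Rt=yawpitch(12.8,40); g=np.array([.549,-.1905,.23]); plan(g+.011*Rt.as_matrix()[:,2],Rt,1,n=4,p0=p,R0=R)
E
```

```text
[ 0.56087659 -0.20111179  0.23129303] [ 0.9   0.73 -0.69  1.99  0.37  0.    1.91]
rows 4 dist cm 1.64 rot [ 1.5 -1.  -0.2]
[1, 0.2, 0.32, 0.16, 0.4, -0.2, -0.1],[1, 0.2, 0.32, 0.16, 0.4, -0.2, -0.1],[1, 0.2, 0.32, 0.16, 0.4, -0.2, -0.1],[1, 0.2, 0.32, 0.15, 0.4, -0.2, -0.1],
```

```bash
cat > kin.py <<'E'
import numpy as np, itertools
from scipy.spatial.transform import Rotation as Rn
from scipy.optimize import least_squares
S=[([-1.2337,0.7071,-0.0276,1.4850,0.0220,0.9509,-0.0755],[0.21255,0.53399,0.23883],[-.591376,-3.08529,.001736]),
([-.25,.45,-.23,1.66,.12,1.04,1.22],[.4492,.1524,.3329],[-.261,3.129,0]),
([-.24,.94,-.21,1.34,.12,1.14,1.27],[.5364,.1681,.1449],[.22,-2.869,.03]),
([-.23,.80,-.22,1.35,.09,1.26,1.27],[.5141,.1554,.2272],[.197,-2.87,.028]),
([.25,.6,-.28,1.95,.24,.32,1.59],[.5384,-.0502,.2201],[-.269,2.821,.057])]
def fk(q,sg,L,full=False):
    h,a0,L1,a1,L2,a2,L3,yz=L
    R=Rn.from_euler('z',sg[0]*q[0]+yz*0); p=np.array([0,0,h])
    R=R*Rn.from_euler('y',sg[1]*q[1]); p=p+ (Rn.from_euler('z',sg[0]*q[0])).apply([a0,0,0])
    R=R*Rn.from_euler('z',sg[2]*q[2]); p=p+R.apply([a1,0,L1])
    R=R*Rn.from_euler('y',sg[3]*q[3]); R=R*Rn.from_euler('z',sg[4]*q[4]); p=p+R.apply([a2,0,L2])
    R=R*Rn.from_euler('y',sg[5]*q[5])*Rn.from_euler('z',sg[6]*q[6]); p=p+R.apply([0,0,L3])
    return p,R
if __name__=="__main__":
    from cell import bot
    o=bot.get_obs(); S.append((list(o["joint_positions"]),o["tcp_pos"],o["tcp_rot"]))
    best=[]
    for sg in itertools.product([1,-1],repeat=7):
        if sg[1]!=1 or sg[3]!=1 or sg[5]!=1: continue
        Rs=[(fk(q,sg,np.zeros(8))[1],Rn.from_rotvec(r)) for q,_,r in S]
        rel=[a.inv()*b for a,b in Rs]
        m=Rn.concatenate(rel).mean(); e=[ (m.inv()*x).magnitude() for x in rel]
        best.append((max(e),sg,m.as_rotvec().round(3)))
    best.sort(key=lambda b:b[0]); 
    for b in best[:4]: print(b)
    sg=best[0][1]
    f=lambda L:np.concatenate([fk(q,sg,L)[0]-p for q,p,_ in S]+[.02*(L-L0)])
    L0=np.array([.36,0,.42,0,.4,0,.3,0])
    r=least_squares(f,L0); print(sg,r.x.round(3),(f(r.x)[:-8]*1000).round(1))
    np.save("L.npy",r.x)
E
python3 kin.py
```

```text
(0.005961893242316288, (-1, 1, -1, 1, -1, 1, -1), array([0.   , 0.   , 1.573]))
(0.5116740012859018, (-1, 1, -1, 1, 1, 1, -1), array([0.12 , 0.064, 1.323]))
(0.6993120010409365, (1, 1, 1, 1, -1, 1, 1), array([-0.192,  0.067, -1.464]))
(0.7626401314268317, (1, 1, -1, 1, 1, 1, 1), array([ 0.178, -0.304, -1.37 ]))
(-1, 1, -1, 1, -1, 1, -1) [ 0.32   0.053  0.554 -0.082  0.306  0.038  0.349  0.   ] [-26.7  12.6  -3.2 -12.8   5.2 -15.6   0.6  14.8   6.1  -5.2  20.5   4.
  -3.7   9.3  -1.9   0.3 -12.8  10.5]
```

```bash
cat > kin2.py <<'E'
from kin import *
sg=(-1,1,-1,1,-1,1,-1)
def fk2(q,L):
    L=np.asarray(L); h,a0,b0,a1,b1,L1,a2,b2,L2,a3,b3,L3=L
    ax='zyzyzyz'; R=Rn.identity(); p=np.array([0,0,h])
    off=[[a0,b0,0],[0,0,0],[a1,b1,L1],[0,0,0],[a2,b2,L2],[a3,b3,0],[0,0,L3]]
    for i in range(7):
        R=R*Rn.from_euler(ax[i],sg[i]*q[i]); p=p+R.apply(off[i])
    return p,R*Rn.from_euler('z',np.pi/2)
def fit(S):
    L0=np.array([.36,0,0,0,0,.42,0,0,.4,0,0,.3])
    f=lambda L:np.concatenate([fk2(q,L)[0]-p for q,p,_ in S]+[.01*(L-L0)])
    r=least_squares(f,L0); return r.x,(f(r.x)[:-12]*1000)
if __name__=="__main__":
    from cell import bot
    o=bot.get_obs(); S.append((list(o["joint_positions"]),o["tcp_pos"],o["tcp_rot"]))
    x,e=fit(S); print(x.round(3),e.round(1)); np.save("L2.npy",x)
E
python3 kin2.py
```

```text
[ 0.303 -0.    -0.011 -0.001 -0.019  0.518 -0.007 -0.001  0.285 -0.002
 -0.001  0.297] [-0.3 -0.7  0.6  1.3 -2.5  0.5 -0.  -2.4 -1.6 -0.3  3.7  1.2  0.1  2.2
 -1.7 -0.4 -0.9  1. ]
```

```bash
cat > ik.py <<'E'
from kin2 import *
from h import yawpitch
L=np.load("L2.npy")
lo=np.array([-2.71,-.32,-1.57,0,-1.46,0,-2.83]); hi=np.array([2.71,2.16,1.52,2.45,4.6,2.02,2.83])
def ik(p,R,n=60,q0=None,seed=0):
    rng=np.random.default_rng(seed); out=[]
    for k in range(n):
        s=q0 if (q0 is not None and k==0) else rng.uniform(lo,hi)
        def f(q):
            pp,RR=fk2(q,L); return np.r_[(pp-p)*10,(R.inv()*RR).as_rotvec()*2]
        r=least_squares(f,np.clip(s,lo+1e-3,hi-1e-3),bounds=(lo,hi),max_nfev=80)
        out.append((np.linalg.norm(r.fun),r.x))
    out.sort(key=lambda a:a[0]); return out
def show(name,g,yaw,tilt,n=40,q0=None):
    R=yawpitch(yaw,tilt); p=np.array(g)+.011*R.as_matrix()[:,2]
    o=ik(p,R,n,q0)
    R2=[(round(e,4),q.round(2).tolist()) for e,q in o[:3]]
    print(name,yaw,tilt,*R2,sep="\n  ")
if __name__=="__main__":
    show("slot hi",[.549,-.1905,.23],12.8,40)
    show("slot home",[.549,-.1905,.105],12.8,40)
    for y in (0,20,33,50): show("stand",[.496,.324,.081],y,40)
E
python3 ik.py
```

```text
slot hi
  12.8
  40
  (np.float64(0.0), [0.9, 0.75, -0.71, 2.02, 2.64, 0.08, -0.36])
  (np.float64(0.0), [0.97, 0.8, -0.86, 2.03, 2.08, 0.17, 0.22])
  (np.float64(0.0), [0.87, 0.74, -0.67, 2.01, 3.05, 0.07, -0.78])
slot home
  12.8
  40
  (np.float64(0.0), [0.88, 1.04, -0.72, 2.1, 2.88, 0.4, -0.46])
  (np.float64(0.0), [0.92, 1.07, -0.81, 2.1, 2.71, 0.42, -0.26])
  (np.float64(0.0), [0.51, 0.94, -0.05, 2.11, 3.89, 0.6, -1.63])
stand
  0
  40
  (np.float64(0.0), [-1.12, 1.07, 0.5, 2.08, 2.81, 0.4, -2.2])
  (np.float64(0.0), [-0.99, 1.01, 0.24, 2.08, 2.42, 0.51, -1.74])
  (np.float64(0.0), [-1.23, 1.14, 0.72, 2.08, 3.3, 0.39, -2.76])
stand
  20
  40
  (np.float64(0.0), [-0.36, 1.09, -0.71, 2.18, 2.33, 1.08, -0.92])
  (np.float64(0.0), [-0.72, 0.99, -0.03, 2.19, 2.74, 0.74, -1.56])
  (np.float64(0.0), [-0.55, 1.01, -0.33, 2.19, 2.52, 0.86, -1.24])
stand
  33
  40
  (np.float64(0.0), [-0.34, 1.05, -0.54, 2.2, 2.63, 0.88, -0.95])
  (np.float64(0.0), [-1.11, 1.28, 0.98, 2.23, 3.81, 1.14, -2.65])
  (np.float64(0.0), [-0.22, 1.13, -0.81, 2.2, 2.46, 1.01, -0.69])
stand
  50
  40
  (np.float64(0.0), [-0.19, 1.06, -0.61, 2.16, 2.84, 0.67, -0.73])
  (np.float64(0.0), [-0.13, 1.09, -0.71, 2.16, 2.73, 0.7, -0.58])
  (np.float64(0.0), [-0.05, 1.16, -0.88, 2.16, 2.57, 0.78, -0.36])
```

```bash
cat > sim.py <<'E'
from ik import *
from cell import bot
from h import pose
def step(q,p,R,lam=.02):
    def f(x):
        pp,RR=fk2(x,L); return np.r_[(pp-p)*10,(R.inv()*RR).as_rotvec()*2,lam*(x-q)]
    return least_squares(f,np.clip(q,lo+1e-4,hi-1e-4),bounds=(lo,hi),max_nfev=60).x
def simpath(q,wps,name):
    print(name)
    for (g,yaw,tilt) in wps:
        R=yawpitch(yaw,tilt); p=np.array(g)+.011*R.as_matrix()[:,2]; q=step(q,p,R)
        pp,RR=fk2(q,L); print((yaw,tilt),np.round(g,3).tolist(),q.round(2).tolist(),"err mm",round(1000*np.linalg.norm(pp-p),1),"deg",round(np.degrees((R.inv()*RR).magnitude()),1))
    return q
if __name__=="__main__":
    q=bot.get_obs()["joint_positions"]
    for b in (0.2,.5):
      for q5 in (0.37,1,1.57,2.2,2.8):
        pp,RR=fk2([.9,.75,-.7,2.0,q5,b,2.28-q5],L); z=RR.as_matrix()[:,2]; y=RR.as_matrix()[:,1]
        print(b,q5,"heading of lean",np.degrees(np.arctan2(z[1],z[0])).round(1),"tilt",np.degrees(np.arccos(-z[2])).round(1),"yaw y",np.degrees(np.arctan2(-y[0],y[1])).round(1))
    g=[.549,-.1905,.23]
    simpath(q,[(g,12.8,40),([.549,-.1905,.19],12.8,40),([.549,-.1905,.15],12.8,40)],"straight")
    simpath(q,[(g,y,40) for y in (20,30,40,50,40,30,20,12.8)]+[([.549,-.1905,z],12.8,40) for z in (.2,.17,.14,.11)],"left")
    simpath(q,[(g,y,40) for y in (5,-5,-15,-25,-35,-45,-35,-25,-15,-5,5,12.8)]+[([.549,-.1905,z],12.8,40) for z in (.2,.17,.14,.11)],"right")
E
python3 sim.py
```

```text
0.2 0.37 heading of lean 26.8 tilt 28.6 yaw y 16.6
0.2 1 heading of lean 12.0 tilt 27.8 yaw y 12.7
0.2 1.57 heading of lean 1.8 tilt 31.8 yaw y 9.5
0.2 2.2 heading of lean -0.9 tilt 38.6 yaw y 7.4
0.2 2.8 heading of lean 2.8 tilt 44.9 yaw y 7.9
0.5 0.37 heading of lean 59.7 tilt 16.3 yaw y 18.6
0.5 1 heading of lean -12.4 tilt 12.4 yaw y 11.0
0.5 1.57 heading of lean -32.4 tilt 26.6 yaw y 3.6
0.5 2.2 heading of lean -26.3 tilt 43.4 yaw y -3.6
0.5 2.8 heading of lean -13.7 tilt 56.5 yaw y -3.7
straight
(12.8, 40) [0.549, -0.19, 0.23] [1.09, 0.94, -1.2, 2.04, 1.77, 0.46, 0.58] err mm 0.1 deg 0.1
(12.8, 40) [0.549, -0.19, 0.19] [1.09, 1.05, -1.23, 2.07, 1.94, 0.56, 0.47] err mm 0.0 deg 0.0
(12.8, 40) [0.549, -0.19, 0.15] [1.08, 1.16, -1.23, 2.09, 2.07, 0.64, 0.41] err mm 0.0 deg 0.0
left
(20, 40) [0.549, -0.19, 0.23] [0.94, 0.78, -0.75, 2.01, 0.54, 0.0, 1.87] err mm 0.3 deg 0.2
(30, 40) [0.549, -0.19, 0.23] [1.06, 0.88, -0.97, 1.92, 0.57, 0.21, 2.03] err mm 0.0 deg 0.0
(40, 40) [0.549, -0.19, 0.23] [1.12, 0.98, -1.13, 1.81, 0.56, 0.44, 2.22] err mm 0.0 deg 0.0
(50, 40) [0.549, -0.19, 0.
[... 1611 characters left out ...]
.3, 2.16, 1.97, 0.99, -0.16] err mm 0.0 deg 0.0
(-5, 40) [0.549, -0.19, 0.23] [1.01, 0.97, -1.3, 2.13, 1.97, 0.83, 0.06] err mm 0.0 deg 0.0
(5, 40) [0.549, -0.19, 0.23] [1.08, 0.97, -1.28, 2.09, 1.9, 0.65, 0.33] err mm 0.0 deg 0.0
(12.8, 40) [0.549, -0.19, 0.23] [1.11, 0.97, -1.25, 2.04, 1.76, 0.52, 0.6] err mm 0.0 deg 0.0
(12.8, 40) [0.549, -0.19, 0.2] [1.1, 1.05, -1.26, 2.06, 1.89, 0.57, 0.52] err mm 0.0 deg 0.0
(12.8, 40) [0.549, -0.19, 0.17] [1.09, 1.12, -1.27, 2.08, 1.99, 0.63, 0.46] err mm 0.0 deg 0.0
(12.8, 40) [0.549, -0.19, 0.14] [1.09, 1.2, -1.26, 2.1, 2.08, 0.68, 0.43] err mm 0.0 deg 0.0
(12.8, 40) [0.549, -0.19, 0.11] [1.08, 1.27, -1.26, 2.11, 2.16, 0.73, 0.41] err mm 0.0 deg 0.0
```

```bash
python3 - <<'E'
from fit import *
p,R=pose(); g=p-.011*R.as_matrix()[:,2]; print(g)
Rt=yawpitch(-20,38); g=np.array([.549,-.1905,.23]); plan(g+.011*Rt.as_matrix()[:,2],Rt,1,n=6,p0=p,R0=R)
E
```

```text
[ 0.55419096 -0.20293234  0.23983632]
rows 6 dist cm 1.41 rot [21.9  0.6 25.5]
[1, 0.15, 0.15, 0.1, 3.7, 0.1, 4.2],[1, 0.16, 0.15, 0.09, 3.7, 0.1, 4.2],[1, 0.17, 0.14, 0.08, 3.7, 0.1, 4.2],[1, 0.18, 0.13, 0.07, 3.7, 0.1, 4.2],[1, 0.19, 0.12, 0.06, 3.7, 0.1, 4.2],[1, 0.2, 0.11, 0.05, 3.7, 0.1, 4.2],
```

Call:
play_rows:
  steps:
    - [1,0.15,0.15,0.1,3.7,0,4.2]
    - [1,0.16,0.15,0.1,3.7,0,4.2]
    - [1,0.17,0.15,0.1,3.7,0,4.2]
    - [1,0.18,0.15,0.1,3.7,0,4.2]
    - [1,0.2,0.1,0,3.7,0,4.2]
    - [1,0.2,0.1,0,3.7,0,4.2]

```text
clock: 8.2
tcp_pos: [0.5725, -0.2227, 0.2586]
tcp_rot: [0.456, 2.516, -0.134]
contact_force: [-0.1, 0.1, -1.6]
gripper_width: 0.0133
```

```bash
python3 - <<'E'
from fit import *
p,R=pose(); g=p-.011*R.as_matrix()[:,2]; print(g,bot.get_obs()["joint_positions"].round(2))
M=R.as_matrix(); print("tilt",np.degrees(np.arccos(-M[2,2])),"lean heading",np.degrees(np.arctan2(M[1,2],M[0,2])),"yaw y",np.degrees(np.arctan2(-M[0,1],M[1,1])),"yz",M[2,1])
Rt=yawpitch(12.8,40); g=np.array([.549,-.1905,.22]); plan(g+.011*Rt.as_matrix()[:,2],Rt,1,n=6,p0=p,R0=R)
E
```

```text
[ 0.56676895 -0.22062357  0.26771702] [ 0.28  0.58  0.04  1.97 -0.18  0.    1.7 ]
tilt 33.79865474045819 lean heading -20.21009512466425 yaw y -20.496387604260025 yz 0.003344827633623995
rows 6 dist cm 6.02 rot [-19.9  -6.  -26.8]
[1, 0.82, 0.43, 0.4, -3.3, -1.0, -4.5],[1, 0.79, 0.47, 0.41, -3.3, -1.0, -4.5],[1, 0.76, 0.5, 0.42, -3.3, -1.0, -4.5],[1, 0.72, 0.54, 0.44, -3.3, -1.0, -4.5],[1, 0.69, 0.56, 0.46, -3.3, -1.0, -4.5],[1, 0.65, 0.59, 0.48, -3.3, -1.0, -4.5],
```

```bash
cat > sim2.py <<'E'
from ik import *
def err(q,p,R):
    pp,RR=fk2(q,L); return np.r_[(p-pp),(R*RR.inv()).as_rotvec()]
def jac(q):
    J=np.zeros((6,7)); p0,R0=fk2(q,L)
    for i in range(7):
        d=np.array(q,float); d[i]+=1e-5; pp,RR=fk2(d,L); J[:3,i]=(pp-p0)/1e-5; J[3:,i]=(RR*R0.inv()).as_rotvec()/1e-5
    return J
def track(q,p,R,n=6,damp=.05,w=.3):
    q=np.array(q,float)
    W=np.diag([1,1,1,w,w,w])
    for k in range(n):
        e=err(q,p,R); J=jac(q); A=W@J
        # clip joints that are at limits: iterative
        free=np.ones(7,bool)
        for it in range(4):
            Af=A[:,free]; dq=np.zeros(7); dq[free]=Af.T@np.linalg.solve(Af@Af.T+damp**2*np.eye(6)*.1,W@e)
            bad=free&(((q+dq)<lo-1e-9)|((q+dq)>hi+1e-9))
            if not bad.any(): break
            free&=~bad
        q=np.clip(q+np.clip(dq,-.1,.1),lo,hi)
    return q
def interp(q,g,Rt,rows,wpt=None,verbose=True):
    """row-like: straight interpolation"""
    p0,R0=fk2(q,L); p1=np.array(g)+.011*Rt.as_matrix()[:,2]; w=(R0.inv()*Rt).as_rotvec()
    for i in range(1,rows+1):
        q=track(q,p0+(p1-p0)*i/rows,R0*Rn.from_rotvec(w*i/rows))
    e=err(q,p1,Rt)
    if verbose: print(q.round(2).tolist(),"err mm",round(1000*np.linalg.norm(e[:3]),1),"deg",round(np.degrees(np.linalg.norm(e[3:])),1))
    return q
if __name__=="__main__":
    g=[.549,-.1905,.23]
    q=interp([.25,.6,-.28,1.95,.24,.32,1.59],g,yawpitch(12.8,40),6)
    q=interp([.9,.73,-.69,1.99,.37,0,1.91],g,yawpitch(-20,38),6)
E
python3 sim2.py
```

```text
[1.02, 0.84, -0.97, 2.03, 1.91, 0.26, 0.41] err mm 0.4 deg 0.0
[0.77, 0.77, -0.91, 2.13, 1.99, 0.72, -0.37] err mm 0.0 deg 0.0
```

```bash
cat > sim3.py <<'E'
from sim2 import *
def trackd(q,p,R,n=6,damp=.05,w=.3):
    q=np.array(q,float); W=np.diag([1,1,1,w,w,w])
    for k in range(n):
        e=err(q,p,R); A=W@jac(q)
        dq=A.T@np.linalg.solve(A@A.T+damp**2*np.eye(6),W@e)
        q=np.clip(q+np.clip(dq,-.1,.1),lo,hi)
    return q
def O(phi,tau,psi):
    a=np.radians(phi); ax=np.cross([0,0,-1],[np.cos(a),np.sin(a),0])
    return Rn.from_rotvec(ax*np.radians(tau))*yawpitch(psi,0)
def run(q,wps,damp,verbose=True):
    for g,Rt,rows in wps:
        p0,R0=fk2(q,L); p1=np.array(g)+.011*Rt.as_matrix()[:,2]; w=(R0.inv()*Rt).as_rotvec()
        for i in range(1,rows+1): q=trackd(q,p0+(p1-p0)*i/rows,R0*Rn.from_rotvec(w*i/rows),damp=damp)
        e=err(q,p1,Rt)
        if verbose: print(q.round(2).tolist(),"err mm",round(1000*np.linalg.norm(e[:3]),1),"deg",round(np.degrees(np.linalg.norm(e[3:])),1))
    return q
if __name__=="__main__":
    g=[.549,-.1905,.23]
    for damp in (.02,.05,.1):
        print("damp",damp)
        run([.25,.6,-.28,1.95,.24,.32,1.59],[(g,yawpitch(12.8,40),6)],damp)
        run([.9,.73,-.69,1.99,.37,0,1.91],[(g,yawpitch(-20,38),6)],damp)
    for r,z in ((.42,.23),(.45,.23),(.5,.23),(.5,.18),(.58,.18)):
        az=np.radians(-15)
        R=yawpitch(-15,40); p=np.array([r*np.cos(az),r*np.sin(az),z])+.011*R.as_matrix()[:,2]
        o=ik(p,R,30); print(r,z,[(round(e,3),q.round(2).tolist()) for e,q in o[:4]])
E
python3 sim3.py
```

```text
damp 0.02
[0.83, 0.71, -0.59, 2.08, 0.4, 0.0, 1.85] err mm 40.0 deg 7.8
[0.19, 0.6, 0.1, 2.19, -0.02, 0.0, 1.49] err mm 89.5 deg 17.5
damp 0.05
[0.83, 0.72, -0.6, 2.07, 0.4, 0.0, 1.85] err mm 34.0 deg 7.1
[0.19, 0.6, 0.1, 2.17, -0.02, 0.0, 1.49] err mm 78.2 deg 16.4
damp 0.1
[0.85, 0.72, -0.62, 2.05, 0.41, 0.0, 1.85] err mm 21.4 deg 5.7
[0.2, 0.6, 0.09, 2.12, -0.01, 0.0, 1.49] err mm 51.9 deg 13.8
0.42 0.23 [(np.float64(0.356), [0.27, 0.47, -0.14, 2.45, 2.82, 0.34, -1.33]), (np.float64(0.356), [0.27, 0.47, -0.14, 2.45, 2.82, 0.34, -1.33]), (np.float64(0.356), [0.27, 0.47, -0.14, 2.45, 2.82, 0.34, -1.33]), (np.float64(0.356), [0.27, 0.47, -0.14, 2.45, 2.82, 0.34, -1.33])]
0.45 0.23 [(np.float64(0.211), [0.37, 0.52, -0.31, 2.45, 2.66, 0.48, -1.18]), (np.float64(0.211), [0.37, 0.52, -0.31, 2.45, 2.66, 0.48, -1.18]), (np.float64(0.211), [0.37, 0.52, -0.31, 2.45, 2.66, 0.48, -1.18]), (np.float64(0.211), [0.37, 0.52, -0.31, 2.45, 2.66, 0.48, -1.18])]
0.5 0.23 [(np.float64(0.0), [0.81, 0.87, -1.3, 2.42, 2.02, 1.12, -0.52]), (np.float64(0.0), [0.24, 0.59, -0.11, 2.42, 2.92, 0.58, -1.43]), (np.float64(0.0), [0.06, 0.6, 0.2, 2.43, 3.26, 0.58, -1.77]), (np.float64(0.0), [0.34, 0.59, -0.28, 2.42, 2.76, 0.6, -1.26])]
0.5 0.18 [(np.float64(0.059), [0.54, 0.79, -0.66, 2.45, 2.48, 0.86, -0.97]), (np.float64(0.059), [0.54, 0.79, -0.66, 2.45, 2.48, 0.86, -0.97]), (np.float64(0.059), [0.54, 0.79, -0.66, 2.45, 2.48, 0.86, -0.97]), (np.float64(0.059), [0.54, 0.79, -0.66, 2.45, 2.48, 0.86, -0.97])]
0.58 0.18 [(np.float64(0.0), [0.53, 0.81, -0.58, 2.21, 2.45, 0.67, -0.84]), (np.float64(0.0), [0.39, 0.77, -0.34, 2.21, 2.66, 0.58, -1.09]), (np.float64(0.0), [0.58, 0.83, -0.69, 2.21, 2.36, 0.73, -0.74]), (np.float64(0.0), [0.33, 0.76, -0.22, 2.21, 2.79, 0.55, -1.24])]
```

```bash
cat > s4.py <<'E'
from sim3 import *
q0=[0.28,0.58,0.04,1.97,-0.18,0.0,1.7]
G=lambda x,y,z:[x,y,z]
hi_=[.549,-.1905,.23]
def fam(c,lean0,twist):
    w=[(c,O(-20,0,-20),4),(c,O(lean0,20,twist),4),(c,O(lean0,40,twist),4)]
    for a in np.linspace(0,1,6)[1:]:
        w.append((c,O(lean0+(12.8-lean0)*a,40,twist+(12.8-twist)*a),3))
    w+= [([.549,-.1905,.23],O(12.8,40,12.8),3),([.549,-.1905,.17],O(12.8,40,12.8),3),([.549,-.1905,.105],O(12.8,40,12.8),3)]
    return w
for c in ([.549,-.1905,.23],[.5,-.15,.23],[.52,-.15,.2]):
  for lean0 in (-90,-110,-130):
    for tw in (-20,12.8,-50):
      for damp in (.03,.1):
        w=fam(c,lean0,tw); q=run(q0,w,damp,False); e=err(q,np.array(w[-1][0])+.011*w[-1][1].as_matrix()[:,2],w[-1][1])
        print(c,lean0,tw,damp,q.round(2).tolist(),round(1000*np.linalg.norm(e[:3]),1),round(np.degrees(np.linalg.norm(e[3:])),1))
E
python3 s4.py
```

```text
[0.549, -0.1905, 0.23] -90 -20 0.03 [0.43, 0.8, 0.16, 2.15, 1.11, 0.0, 1.14] 191.4 38.1
[0.549, -0.1905, 0.23] -90 -20 0.1 [0.73, 0.91, -0.36, 2.02, 0.9, 0.0, 1.45] 69.2 18.7
[0.549, -0.1905, 0.23] -90 12.8 0.03 [0.31, 0.77, 0.35, 2.1, 1.38, 0.0, 0.82] 212.4 42.3
[0.549, -0.1905, 0.23] -90 12.8 0.1 [0.73, 0.91, -0.36, 2.01, 0.94, 0.0, 1.41] 68.2 18.5
[0.549, -0.1905, 0.23] -90 -50 0.03 [0.57, 0.84, -0.08, 2.16, 0.86, 0.0, 1.44] 158.9 31.6
[0.549, -0.1905, 0.23] -90 -50 0.1 [0.73, 0.91, -0.37, 2.03, 0.84, 0.0, 1.51] 70.2 18.9
[0.549, -0.1905, 0.23] -110 -20 0.03 [0.69, 0.79, -0.08, 1.97, 1.82, 0.09, 0.41] 216.6 32.0
[0.549, -0.1905, 0.23] -110 -20 0.1 [0.73, 0.91, -0.36, 2.0, 1.0, 0.0, 1.34] 66.3 18.0
[0.549, -0.1905, 0.23] -110 12.8 0.03 [1.01, 1.16, -1.01, 2.1, 2.39, 0.54, 0.11] 0.0 0.0
[0.549, -0.1905, 0.23] -110 12.8 0.1 [0.73, 0.91, -0.36, 1.99, 1.05, 0.0, 1.29] 64.2 17.5
[0.549, -0.1905, 0.23] -110 -50 0.03 [0.51, 0.82, 0.03, 2.16, 0.98, 0.0, 1.29] 173.8 34.6
[0.549, -0.1905, 0.23] -110 -50 0.1 [0.73, 0.91, -0.36, 2.01, 0.92, 0.0, 1.43] 68.7 18.6
[0.549, -0.1905, 0.23] -130 -20 
[... 2855 characters left out ...]
 0.0, 1.29] 64.2 17.5
[0.52, -0.15, 0.2] -110 -50 0.03 [0.54, 0.83, -0.03, 2.16, 0.91, 0.0, 1.37] 165.2 32.8
[0.52, -0.15, 0.2] -110 -50 0.1 [0.73, 0.91, -0.37, 2.02, 0.87, 0.0, 1.47] 69.6 18.8
[0.52, -0.15, 0.2] -130 -20 0.03 [1.0, 1.14, -0.98, 2.1, 2.44, 0.51, 0.06] 0.0 0.0
[0.52, -0.15, 0.2] -130 -20 0.1 [0.73, 0.91, -0.36, 1.99, 1.07, 0.0, 1.28] 63.4 17.3
[0.52, -0.15, 0.2] -130 12.8 0.03 [1.04, 1.2, -1.11, 2.1, 2.29, 0.61, 0.24] 0.0 0.0
[0.52, -0.15, 0.2] -130 12.8 0.1 [0.74, 0.91, -0.38, 1.97, 1.16, 0.0, 1.19] 58.2 16.1
[0.52, -0.15, 0.2] -130 -50 0.03 [0.45, 0.8, 0.14, 2.15, 1.09, 0.0, 1.17] 188.0 37.4
[0.52, -0.15, 0.2] -130 -50 0.1 [0.73, 0.91, -0.36, 2.0, 0.97, 0.0, 1.38] 67.4 18.3
```

```bash
cat > s5.py <<'E'
from sim3 import *
import sys
q0=np.array([0.28,0.58,0.04,1.97,-0.18,0.0,1.7])
def poses(base,q6s,s,n,tw):
    base=np.array(base,float)
    P=[]
    # raise q6
    for a in np.linspace(0,1,5)[1:]:
        q=q0+(base-q0)*a; q[4]=-.18; q[5]=q6s*a; q[6]=s+.18; P.append(q)
    for a in np.linspace(0,1,n+1)[1:]:
        q=base.copy(); q[4]=-.18+(2.7+.18)*a; q[5]=q6s; q[6]=s-q[4]+tw*0; P.append(q)
    return P
def go(base,q6s,s,n,damp,v=False):
    q=q0.copy()
    for t in poses(base,q6s,s,n,0):
        p,R=fk2(t,L); q=trackd(q,p,R,damp=damp)
    qs=q.copy(); ps=fk2(q,L)[0]
    q=run(q,[([.53,-.17,.25],O(12.8,40,12.8),8),([.549,-.1905,.23],O(12.8,40,12.8),2),([.549,-.1905,.17],O(12.8,40,12.8),3),([.549,-.1905,.105],O(12.8,40,12.8),3)],damp,v)
    T=O(12.8,40,12.8); e=err(q,np.array([.549,-.1905,.105])+.011*T.as_matrix()[:,2],T)
    return qs,ps,q,np.linalg.norm(e[:3])*1000
if __name__=="__main__":
  for base in ([.3,.45,0,2.1,0,0,0],[.4,.4,-.2,2.1,0,0,0],[.3,.5,0,1.8,0,0,0]):
    for q6s in (.6,.9):
      for damp in (.03,.07,.1):
        qs,ps,q,e=go(base,q6s,1.6,16,damp); print(base,q6s,damp,"after sweep",qs.round(2).tolist(),ps.round(2),"final",q.round(2).tolist(),e.round(1))
E
python3 s5.py
```

```text
[0.3, 0.45, 0, 2.1, 0, 0, 0] 0.6 0.03 after sweep [-0.43, 0.56, 1.14, 2.19, 0.49, 0.0, 0.92] [ 0.42 -0.31  0.36] final [0.98, 0.95, -0.42, 2.12, 2.07, 0.32, 0.18] 250.7
[0.3, 0.45, 0, 2.1, 0, 0, 0] 0.6 0.07 after sweep [-0.35, 0.52, 1.0, 2.12, 0.44, 0.0, 0.99] [ 0.46 -0.3   0.37] final [0.64, 0.87, -0.21, 2.03, 1.09, 0.0, 1.22] 102.7
[0.3, 0.45, 0, 2.1, 0, 0, 0] 0.6 0.1 after sweep [-0.3, 0.5, 0.91, 2.06, 0.42, 0.0, 1.02] [ 0.5  -0.3   0.38] final [0.73, 0.91, -0.36, 2.0, 0.97, 0.0, 1.37] 67.1
[0.3, 0.45, 0, 2.1, 0, 0, 0] 0.9 0.03 after sweep [0.06, 0.47, 0.38, 2.11, 2.85, 0.84, -1.34] [ 0.59 -0.31  0.49] final [0.57, 0.94, -0.16, 2.11, 3.8, 0.54, -1.51] 0.0
[0.3, 0.45, 0, 2.1, 0, 0, 0] 0.9 0.07 after sweep [0.13, 0.46, 0.25, 2.1, 2.78, 0.85, -1.25] [ 0.59 -0.31  0.49] final [0.61, 0.94, -0.23, 2.11, 3.73, 0.5, -1.42] 0.0
[0.3, 0.45, 0, 2.1, 0, 0, 0] 0.9 0.1 after sweep [-0.3, 0.44, 0.81, 1.76, 1.87, 0.18, -0.45] [ 0.61 -0.3   0.54] final [0.88, 1.03, -0.71, 2.1, 2.9, 0.39, -0.48] 0.0
[0.4, 0.4, -0.2, 2.1, 0, 0, 0] 0.6 0.03 after sweep [-0.55, 0.51, 1.26, 2.2, 0.64, 0.0, 0.75] [ 0.42
[... 1200 characters left out ...]
 0.88, -0.25, 2.07, 0.88, 0.0, 1.44] 104.5
[0.3, 0.5, 0, 1.8, 0, 0, 0] 0.6 0.1 after sweep [-0.25, 0.57, 0.89, 1.8, 0.24, 0.0, 1.07] [ 0.6  -0.33  0.45] final [0.73, 0.91, -0.37, 2.03, 0.82, 0.0, 1.52] 70.4
[0.3, 0.5, 0, 1.8, 0, 0, 0] 0.9 0.03 after sweep [-0.54, 1.51, 1.52, 2.08, 1.1, 0.0, -0.24] [ 0.48 -0.32  0.3 ] final [0.66, 0.95, -0.32, 2.1, 3.62, 0.46, -1.29] 0.0
[0.3, 0.5, 0, 1.8, 0, 0, 0] 0.9 0.07 after sweep [-0.5, 1.06, 1.52, 1.83, 0.71, 0.0, 0.04] [ 0.57 -0.35  0.47] final [1.02, 1.17, -1.04, 2.1, 2.37, 0.55, 0.14] 0.0
[0.3, 0.5, 0, 1.8, 0, 0, 0] 0.9 0.1 after sweep [-0.47, 0.96, 1.52, 1.73, 0.65, 0.0, 0.12] [ 0.59 -0.36  0.54] final [1.04, 1.21, -1.11, 2.1, 2.28, 0.61, 0.26] 0.5
```

```bash
cat > s6.py <<'E'
from sim3 import *
from s5 import poses
q0=np.array([0.28,0.58,0.04,1.97,-0.18,0.0,1.7])
import s5
def go(base,q6s,q5e,s,n1,n,damp,v=False):
    base=np.array(base,float); P=[]
    for a in np.linspace(0,1,n1+1)[1:]:
        q=q0+(base-q0)*a; q[4]=-.18; q[5]=q6s*a; q[6]=s+.18; P.append(q)
    for a in np.linspace(0,1,n+1)[1:]:
        q=base.copy(); q[4]=-.18+(q5e+.18)*a; q[5]=q6s; q[6]=s-q[4]; P.append(q)
    q=q0.copy(); W=[fk2(q0,L)]+[fk2(t,L) for t in P]
    mx=[]
    for (pa,Ra),(pb,Rb) in zip(W[:-1],W[1:]):
        mx.append((np.linalg.norm(pb-pa)*100,np.degrees((Ra.inv()*Rb).magnitude())))
        q=trackd(q,pb,Rb,damp=damp)
        if v: print(q.round(2).tolist(),pb.round(3),"toolz",Rb.as_matrix()[:,2].round(2))
    qs=q
    q=run(q,[([.52,-.1,.25],O(12.8,40,12.8),8),([.549,-.1905,.23],O(12.8,40,12.8),3),([.549,-.1905,.17],O(12.8,40,12.8),3),([.549,-.1905,.105],O(12.8,40,12.8),3)],damp,v)
    T=O(12.8,40,12.8); e=err(q,np.array([.549,-.1905,.105])+.011*T.as_matrix()[:,2],T)
    return W,np.max(mx,0),qs,q,np.linalg.norm(e[:3])*1000
if __name__=="__main__":
  for base in ([-.1,.4,-.2,2.1,0,0,0],[-.1,.3,-.2,2.2,0,0,0],[-.1,.3,-.2,2.3,0,0,0]):
    for q6s,q5e in ((.9,2.6),(.8,2.6),(.75,2.6),(.9,2.2)):
      for damp in (.03,.1):
        W,mx,qs,q,e=go(base,q6s,q5e,1.6,8,18,damp); print(base,q6s,q5e,damp,"max step",mx.round(1),qs.round(2).tolist(),"pmax",np.max([w[0] for w in W],0).round(2),np.min([w[0] for w in W],0).round(2),"final",q.round(2).tolist(),e.round(1))
E
python3 s6.py
```

```text
[-0.1, 0.4, -0.2, 2.1, 0, 0, 0] 0.9 2.6 0.03 max step [ 6.1 10.5] [-0.33, 0.4, 0.14, 2.1, 2.71, 0.83, -1.19] pmax [0.65 0.1  0.51] [ 0.29 -0.22  0.24] final [0.6, 0.94, -0.22, 2.11, 3.74, 0.51, -1.43] 0.0
[-0.1, 0.4, -0.2, 2.1, 0, 0, 0] 0.9 2.6 0.1 max step [ 6.1 10.5] [-0.31, 0.4, 0.11, 2.1, 2.69, 0.83, -1.16] pmax [0.65 0.1  0.51] [ 0.29 -0.22  0.24] final [0.63, 0.94, -0.26, 2.1, 3.69, 0.48, -1.38] 0.2
[-0.1, 0.4, -0.2, 2.1, 0, 0, 0] 0.8 2.6 0.03 max step [ 5.8 10.1] [-0.33, 0.4, 0.14, 2.1, 2.74, 0.73, -1.21] pmax [0.65 0.1  0.49] [ 0.32 -0.22  0.24] final [0.61, 0.94, -0.23, 2.11, 3.73, 0.5, -1.42] 0.0
[-0.1, 0.4, -0.2, 2.1, 0, 0, 0] 0.8 2.6 0.1 max step [ 5.8 10.1] [-0.33, 0.4, 0.15, 2.1, 2.73, 0.73, -1.2] pmax [0.65 0.1  0.49] [ 0.32 -0.22  0.24] final [0.62, 0.94, -0.25, 2.1, 3.71, 0.49, -1.4] 0.2
[-0.1, 0.4, -0.2, 2.1, 0, 0, 0] 0.75 2.6 0.03 max step [5.7 9.9] [-0.41, 0.41, 0.27, 2.11, 2.82, 0.67, -1.31] pmax [0.65 0.1  0.47] [ 0.33 -0.22  0.24] final [0.56, 0.94, -0.15, 2.11, 3.81, 0.55, -1.52] 0.0
[-0.1, 0.4, -0.2, 2.1, 0, 0, 0] 0.75 2.6 0.1 max step [5.7 9.9] [-0.95, 0.49,
[... 3112 characters left out ...]
57 0.08 0.45] [ 0.23 -0.22  0.24] final [0.65, 0.95, -0.3, 2.1, 3.64, 0.47, -1.32] 0.0
[-0.1, 0.3, -0.2, 2.3, 0, 0, 0] 0.75 2.6 0.1 max step [ 6.3 10.3] [-0.22, 0.29, -0.04, 2.3, 2.65, 0.72, -1.07] pmax [0.57 0.08 0.45] [ 0.23 -0.22  0.24] final [0.68, 0.95, -0.36, 2.1, 3.57, 0.44, -1.24] 0.1
[-0.1, 0.3, -0.2, 2.3, 0, 0, 0] 0.9 2.2 0.03 max step [ 6.7 11. ] [-0.32, 0.3, 0.11, 2.3, 2.28, 0.81, -0.7] pmax [0.57 0.07 0.45] [ 0.19 -0.22  0.24] final [0.73, 0.97, -0.44, 2.1, 3.43, 0.41, -1.08] 0.0
[-0.1, 0.3, -0.2, 2.3, 0, 0, 0] 0.9 2.2 0.1 max step [ 6.7 11. ] [-0.29, 0.29, 0.07, 2.3, 2.26, 0.82, -0.67] pmax [0.57 0.07 0.45] [ 0.19 -0.22  0.24] final [0.75, 0.97, -0.48, 2.1, 3.36, 0.4, -1.0] 0.1
```

```bash
python3 - <<'E'
from s6 import *
W,mx,qs,q,e=go([-.1,.3,-.2,2.2,0,0,0],.8,2.4,1.6,8,20,.06,True); print(mx,e)
import pickle; pickle.dump([(w[0],w[1].as_rotvec()) for w in W],open("W.pkl","wb"))
E
```

```text
[0.24, 0.54, 0.0, 2.0, -0.14, 0.1, 1.74] [ 0.554 -0.165  0.254] toolz [ 0.47 -0.1  -0.88]
[0.2, 0.51, -0.04, 2.03, -0.14, 0.2, 1.74] [ 0.527 -0.112  0.252] toolz [ 0.4  -0.02 -0.92]
[0.15, 0.48, -0.07, 2.06, -0.14, 0.3, 1.74] [ 0.494 -0.063  0.252] toolz [ 0.32  0.05 -0.95]
[0.11, 0.44, -0.11, 2.08, -0.14, 0.4, 1.74] [ 0.456 -0.019  0.255] toolz [ 0.22  0.1  -0.97]
[0.07, 0.41, -0.15, 2.11, -0.14, 0.5, 1.74] [0.413 0.018 0.259] toolz [ 0.12  0.14 -0.98]
[0.03, 0.37, -0.19, 2.14, -0.15, 0.6, 1.74] [0.367 0.049 0.266] toolz [ 0.02  0.16 -0.99]
[-0.01, 0.34, -0.23, 2.17, -0.15, 0.7, 1.74] [0.319 0.072 0.274] toolz [-0.09  0.16 -0.98]
[-0.05, 0.3, -0.26, 2.2, -0.16, 0.8, 1.75] [0.27  0.087 0.284] toolz [-0.19  0.14 -0.97]
[-0.1, 0.3, -0.2, 2.2, -0.05, 0.8, 1.65] [0.275 0.062 0.281] toolz [-0.17  0.05 -0.98]
[-0.14, 0.3, -0.15, 2.2, 0.06, 0.8, 1.55] [0.283 0.037 0.28 ] toolz [-0.14 -0.04 -0.99]
[-0.18, 0.3, -0.09, 2.2, 0.17, 0.79, 1.45] [0.294 0.012 0.281] toolz [-0.11 -0.13 -0.99]
[-0.22, 0.3, -0.03, 2.2, 0.28, 0.78, 1.35] [ 0.307 -0.011  0.284] toolz [-0.06 -0.21 -0.98]
[-0.27, 0.3, 0.0
[... 1056 characters left out ...]
   0.431] toolz [ 0.76 -0.46 -0.46]
[-0.44, 0.3, 0.27, 2.21, 2.12, 0.64, -0.55] [ 0.558 -0.065  0.447] toolz [ 0.82 -0.41 -0.41]
[-0.4, 0.3, 0.22, 2.2, 2.25, 0.67, -0.69] [ 0.573 -0.048  0.461] toolz [ 0.87 -0.35 -0.36]
[-0.36, 0.3, 0.16, 2.2, 2.38, 0.7, -0.81] [ 0.584 -0.029  0.475] toolz [ 0.91 -0.28 -0.31]
[-0.32, 0.3, 0.1, 2.2, 2.5, 0.73, -0.93] [ 0.594 -0.008  0.487] toolz [ 0.94 -0.21 -0.26]
[0.57, 0.59, -0.44, 2.21, 3.44, 0.25, -1.39] err mm 0.0 deg 0.0
[0.83, 0.72, -0.6, 2.02, 3.61, 0.08, -1.36] err mm 0.0 deg 0.0
[0.74, 0.82, -0.46, 2.07, 3.6, 0.27, -1.31] err mm 0.0 deg 0.0
[0.68, 0.95, -0.35, 2.1, 3.57, 0.45, -1.24] err mm 0.0 deg 0.0
[ 6.06632077 10.10085574] 0.004418927301275658
```

```bash
cat > rows.py <<'E'
from h import *
import pickle,sys
W=[(np.array(p),Rn.from_rotvec(r)) for p,r in pickle.load(open("W.pkl","rb"))]
def seq(idx,claw=1,k=1.0):
    p,R=pose(); print(p.round(3),bot.get_obs()["joint_positions"].round(2).tolist())
    for i in idx:
        p1,R1=W[i]; s=R.inv().apply(p1-p)*100*k; w=(R.inv()*R1).as_rotvec(degrees=True)*k
        print([claw]+[round(float(v),1) for v in s]+[round(float(v),1) for v in w],end=",")
        if np.linalg.norm(s)>6.25 or np.linalg.norm(w)>10.7: print("<<BIG",np.linalg.norm(s).round(1),np.linalg.norm(w).round(1))
        p,R=p1,R1
    print()
if __name__=="__main__": seq([int(a) for a in sys.argv[1:]])
E
python3 rows.py 1 2 3 4 5 6 7
```

```text
[ 0.573 -0.223  0.259] [0.28, 0.58, 0.04, 1.97, -0.18, 0.0, 1.7]
[1, 3.3, 4.7, -1.7, -4.1, 5.2, -7.6],[1, 3.4, 4.7, -1.6, -3.8, 5.3, -3.4],[1, 3.6, 4.5, -1.4, -3.4, 5.4, -3.7],[1, 3.8, 4.2, -1.2, -3.0, 5.5, -4.0],[1, 4.0, 3.9, -1.0, -2.5, 5.6, -4.2],[1, 4.1, 3.6, -0.8, -2.0, 5.8, -4.4],[1, 4.2, 3.3, -0.6, -1.5, 5.9, -4.4],
```

Call:
play_rows:
  steps:
    - [1,3.3,4.7,-1.7,-4.1,5.2,-7.6]
    - [1,3.4,4.7,-1.6,-3.8,5.3,-3.4]
    - [1,3.6,4.5,-1.4,-3.4,5.4,-3.7]
    - [1,3.8,4.2,-1.2,-3,5.5,-4]
    - [1,4,3.9,-1,-2.5,5.6,-4.2]
    - [1,4.1,3.6,-0.8,-2,5.8,-4.4]

```text
clock: 8.95
tcp_pos: [0.3591, 0.0544, 0.2636]
tcp_rot: [-0.329, 3.107, 0.25]
contact_force: [-0.1, -0.3, -1.3]
gripper_width: 0.0132
```

```bash
python3 rows.py 7 9 12 14 15 16
```

```text
[0.359 0.054 0.264] [0.02, 0.38, -0.19, 2.14, -0.15, 0.62, 1.75]
[1, 3.5, 2.7, -0.7, -0.9, 4.4, -3.7],[1, 4.5, 0.4, -0.5, 4.4, 6.6, -2.5],[1, -0.5, -7.8, -1.1, 15.8, -1.8, 6.6],<<BIG 7.9 17.2
[1, -2.1, -4.8, -0.5, 9.6, -4.5, 4.4],<<BIG 5.3 11.5
[1, -1.5, -2.2, -0.1, 4.3, -3.1, 2.2],[1, -1.8, -1.9, -0.1, 3.8, -3.6, 2.2],
```

```bash
python3 rows.py 7 9 11 12 13 14 15 16 17 18 19 20
```

```text
[0.359 0.054 0.264] [0.02, 0.38, -0.19, 2.14, -0.15, 0.62, 1.75]
[1, 3.5, 2.7, -0.7, -0.9, 4.4, -3.7],[1, 4.5, 0.4, -0.5, 4.4, 6.6, -2.5],[1, -0.1, -5.2, -0.5, 10.6, -0.5, 4.4],<<BIG 5.3 11.5
[1, -0.6, -2.6, -0.1, 5.1, -1.3, 2.2],[1, -0.9, -2.5, -0.1, 4.9, -1.9, 2.2],[1, -1.2, -2.3, -0.1, 4.7, -2.5, 2.2],[1, -1.5, -2.2, -0.1, 4.3, -3.1, 2.2],[1, -1.8, -1.9, -0.1, 3.8, -3.6, 2.2],[1, -2.0, -1.7, -0.1, 3.3, -4.1, 2.2],[1, -2.2, -1.4, -0.1, 2.8, -4.5, 2.2],[1, -2.4, -1.1, -0.1, 2.2, -4.8, 2.2],[1, -2.5, -0.8, -0.1, 1.5, -5.1, 2.2],
```

Call:
play_rows:
  steps:
    - [1,3.5,2.7,-0.7,-0.9,4.4,-3.7]
    - [1,4.5,0.4,-0.5,4.4,6.6,-2.5]
    - [1,-0.1,-4.8,-0.5,9.6,-0.5,4.2]
    - [1,-0.6,-2.8,-0.1,5.7,-1.3,2.3]
    - [1,-0.9,-2.5,-0.1,4.9,-1.9,2.2]
    - [1,-1.2,-2.3,-0.1,4.7,-2.5,2.2]
    - [1,-1.5,-2.2,-0.1,4.3,-3.1,2.2]
    - [1,-1.8,-1.9,-0.1,3.8,-3.6,2.2]

```text
clock: 9.95
tcp_pos: [0.3748, -0.0817, 0.3115]
tcp_rot: [-0.198, 2.889, -0.739]
contact_force: [0.4, -0.4, -2.5]
gripper_width: 0.0131
```

```bash
python3 rows.py 18 19 20 21 22 23 24 25 26
```

```text
[ 0.375 -0.082  0.312] [-0.45, 0.32, 0.24, 2.23, 0.76, 0.67, 0.87]
[1, -4.4, -3.4, -0.7, 5.7, -8.7, 5.3],<<BIG 5.6 11.7
[1, -2.4, -1.1, -0.1, 2.2, -4.8, 2.2],[1, -2.5, -0.8, -0.1, 1.5, -5.1, 2.2],[1, -2.6, -0.5, -0.1, 0.9, -5.2, 2.2],[1, -2.6, -0.1, -0.1, 0.2, -5.3, 2.2],[1, -2.6, 0.2, -0.1, -0.5, -5.3, 2.2],[1, -2.6, 0.5, -0.1, -1.2, -5.2, 2.2],[1, -2.5, 0.9, -0.1, -1.8, -5.0, 2.2],[1, -2.4, 1.2, -0.1, -2.4, -4.7, 2.2],
```

Tracking well (q5 = 0.76, q6 = 0.67). Continue the sweep.

Call:
play_rows:
  steps:
    - [1,-2.2,-1.7,-0.3,2.9,-4.4,2.6]
    - [1,-2.2,-1.7,-0.3,2.8,-4.4,2.6]
    - [1,-2.4,-1.1,-0.1,2.2,-4.8,2.2]
    - [1,-2.5,-0.8,-0.1,1.5,-5.1,2.2]
    - [1,-2.6,-0.5,-0.1,0.9,-5.2,2.2]
    - [1,-2.6,-0.1,-0.1,0.2,-5.3,2.2]
    - [1,-2.6,0.2,-0.1,-0.5,-5.3,2.2]
    - [1,-2.6,0.5,-0.1,-1.2,-5.2,2.2]
    - [1,-2.5,0.9,-0.1,-1.8,-5,2.2]

```text
clock: 11.08
tcp_pos: [0.5597, -0.0621, 0.4435]
tcp_rot: [-0.039, 2.034, -0.592]
contact_force: [-0.4, -0.8, -0.0]
gripper_width: 0.0136
```

```bash
cat > chk.py <<'E'
from sim3 import *
from h import *
import sys
def now():
    o=bot.get_obs(); return o["joint_positions"]
E
python3 - <<'E'
from chk import *
q=now(); p,R=pose(); print(p.round(3),q.round(2).tolist())
for damp in (.03,.1):
    run(q,[([.5,-.1,.28],O(12.8,40,12.8),8),([.549,-.1905,.23],O(12.8,40,12.8),3),([.549,-.1905,.17],O(12.8,40,12.8),3),([.549,-.1905,.105],O(12.8,40,12.8),3)],damp)
Rt=yawpitch(12.8,40); plan(np.array([.5,-.1,.28])+.011*Rt.as_matrix()[:,2],Rt,1,n=6)
E
```

```text
[ 0.56  -0.062  0.444] [-0.49, 0.32, 0.3, 2.27, 2.21, 0.69, -0.67]
[0.68, 0.52, -0.57, 2.22, 3.36, 0.17, -1.31] err mm 0.0 deg 0.0
[0.84, 0.72, -0.62, 2.01, 3.49, 0.07, -1.23] err mm 0.0 deg 0.0
[0.77, 0.83, -0.5, 2.07, 3.49, 0.25, -1.19] err mm 0.0 deg 0.0
[0.71, 0.96, -0.41, 2.1, 3.48, 0.42, -1.13] err mm 0.0 deg 0.0
[0.69, 0.52, -0.58, 2.22, 3.28, 0.17, -1.23] err mm 0.6 deg 0.2
[0.84, 0.73, -0.63, 2.01, 3.4, 0.07, -1.15] err mm 0.2 deg 0.1
[0.78, 0.84, -0.53, 2.07, 3.41, 0.24, -1.11] err mm 0.1 deg 0.0
[0.74, 0.97, -0.45, 2.1, 3.41, 0.41, -1.06] err mm 0.1 deg 0.0
rows 6 dist cm 18.35 rot [-35.7  17.1   3.4]
[1, 2.94, 0.49, 0.66, -5.9, 2.9, 0.6],[1, 2.91, 0.39, 0.85, -5.9, 2.9, 0.6],[1, 2.87, 0.26, 1.03, -5.9, 2.9, 0.6],[1, 2.81, 0.12, 1.19, -5.9, 2.9, 0.6],[1, 2.75, -0.04, 1.34, -5.9, 2.9, 0.6],[1, 2.68, -0.21, 1.46, -5.9, 2.9, 0.6],
```

```bash
python3 - <<'E'
from chk import *
q=now()
for mid in ([.52,-.13,.22],[.51,-.15,.23],[.53,-.12,.25]):
  print(mid); run(q,[(mid,O(12.8,40,12.8),7),([.549,-.1905,.19],O(12.8,40,12.8),3),([.549,-.1905,.105],O(12.8,40,12.8),3)],.06)
Rt=yawpitch(12.8,40); plan(np.array([.52,-.13,.22])+.011*Rt.as_matrix()[:,2],Rt,1,n=7)
E
```

```text
[0.52, -0.13, 0.22]
[0.66, 0.67, -0.47, 2.21, 3.42, 0.3, -1.27] err mm 0.0 deg 0.0
[0.78, 0.79, -0.53, 2.06, 3.52, 0.2, -1.24] err mm 0.0 deg 0.0
[0.7, 0.96, -0.39, 2.1, 3.51, 0.43, -1.17] err mm 0.0 deg 0.0
[0.51, -0.15, 0.23]
[0.75, 0.66, -0.52, 2.2, 3.48, 0.24, -1.29] err mm 0.0 deg 0.0
[0.78, 0.79, -0.52, 2.06, 3.54, 0.2, -1.26] err mm 0.0 deg 0.0
[0.7, 0.96, -0.39, 2.1, 3.52, 0.43, -1.18] err mm 0.0 deg 0.0
[0.53, -0.12, 0.25]
[0.67, 0.62, -0.53, 2.16, 3.34, 0.19, -1.24] err mm 0.0 deg 0.0
[0.79, 0.79, -0.55, 2.05, 3.46, 0.19, -1.17] err mm 0.0 deg 0.0
[0.72, 0.96, -0.43, 2.1, 3.45, 0.42, -1.1] err mm 0.0 deg 0.0
rows 7 dist cm 24.35 rot [-35.7  17.1   3.4]
[1, 3.18, 0.47, 1.32, -5.1, 2.4, 0.5],[1, 3.13, 0.32, 1.49, -5.1, 2.4, 0.5],[1, 3.06, 0.15, 1.64, -5.1, 2.4, 0.5],[1, 2.99, -0.02, 1.77, -5.1, 2.4, 0.5],[1, 2.91, -0.21, 1.89, -5.1, 2.4, 0.5],[1, 2.83, -0.41, 1.99, -5.1, 2.4, 0.5],[1, 2.74, -0.61, 2.06, -5.1, 2.4, 0.5],
```

Call:
play_rows:
  steps:
    - [1,2.5,0.4,1,-4,1.9,0.4]
    - [1,2.5,0.3,1.1,-4,1.9,0.4]
    - [1,2.4,0.2,1.2,-4,1.9,0.4]
    - [1,2.4,0.1,1.3,-4,1.9,0.4]
    - [1,2.3,0,1.4,-4,1.9,0.4]
    - [1,2.3,-0.15,1.5,-4,1.9,0.4]
    - [1,2.2,-0.3,1.6,-4,1.9,0.4]

```text
clock: 11.95
tcp_pos: [0.5269, -0.1087, 0.249]
tcp_rot: [-0.231, 2.383, -0.027]
contact_force: [0.3, 0.5, -1.4]
gripper_width: 0.0133
```

```bash
python3 - <<'E'
from chk import *
q=now(); p,R=pose(); print(p.round(3),q.round(2).tolist())
Rt=yawpitch(12.8,40); plan(np.array([.549,-.1905,.20])+.011*Rt.as_matrix()[:,2],Rt,1,n=5)
E
```

```text
[ 0.527 -0.109  0.249] [0.45, 0.57, -0.29, 2.35, 3.28, 0.48, -1.27]
rows 5 dist cm 10.28 rot [-6.1  2.5  0.5]
[1, 0.64, -1.57, 1.16, -1.2, 0.5, 0.1],[1, 0.63, -1.6, 1.13, -1.2, 0.5, 0.1],[1, 0.61, -1.62, 1.1, -1.2, 0.5, 0.1],[1, 0.6, -1.65, 1.07, -1.2, 0.5, 0.1],[1, 0.59, -1.67, 1.04, -1.2, 0.5, 0.1],
```

Call:
play_rows:
  steps:
    - [1,0.64,-1.6,1.1,-1.2,0.5,0.1]
    - [1,0.63,-1.6,1.1,-1.2,0.5,0.1]
    - [1,0.6,-1.6,1.1,-1.2,0.5,0.1]
    - [1,0.6,-1.6,1,-1.2,0.5,0.1]
    - [1,0.6,-1.6,0.9,-1.2,0.5,0.1]
    - [1,0,0,0,0,0,0]

```text
clock: 12.7
tcp_pos: [0.5476, -0.1913, 0.1833]
tcp_rot: [-0.268, 2.453, 0.114]
contact_force: [-0.2, -0.4, -1.5]
gripper_width: 0.0132
```

```bash
python3 - <<'E'
from chk import *
q=now(); p,R=pose(); print(p.round(4),q.round(2).tolist())
M=R.as_matrix(); print("tilt",np.degrees(np.arccos(-M[2,2])),"lean",np.degrees(np.arctan2(M[1,2],M[0,2])),"yaw",np.degrees(np.arctan2(-M[0,1],M[1,1])),"roll",np.degrees(M[2,1]))
Rt=yawpitch(12.8,40); plan(np.array([.549,-.1905,.20])+.011*Rt.as_matrix()[:,2],Rt,1,n=1)
for n in ("wrist","scene","top"):
    c=cam(n); im,d=bot.grab_frame(n); np.savez(f"pics/{n}5.npz",im=im,d=d,f=c[0],cx=c[1],cy=c[2],R=c[3],t=c[4]); cv2.imwrite(f"pics/{n}5.png",im[:,:,::-1])
im=cv2.imread("pics/scene5.png"); cv2.imwrite("pics/scene5z.png",cv2.resize(im[170:340,290:480],(670,600),interpolation=cv2.INTER_CUBIC))
E
```

```text
[ 0.5476 -0.1913  0.1833] [0.79, 0.78, -0.51, 2.11, 3.58, 0.22, -1.3]
tilt 38.825040380096844 lean 13.791682834055704 yaw 12.77580546974622 roll 0.817391587517583
rows 1 dist cm 1.2 rot [ 0.6 -1.2 -0.5]
[1, -1.19, 0.06, -0.11, 0.6, -1.2, -0.5],
```

View pics/wrist5.png

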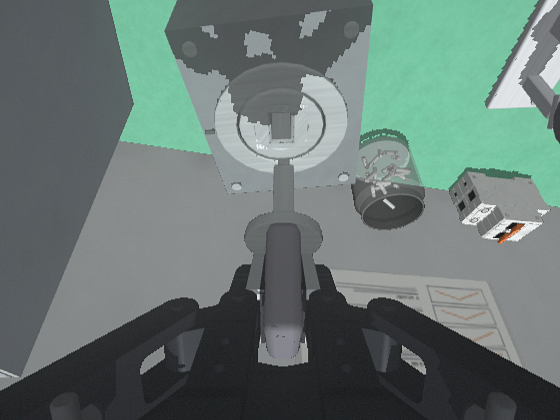

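View pics/scene5z.png

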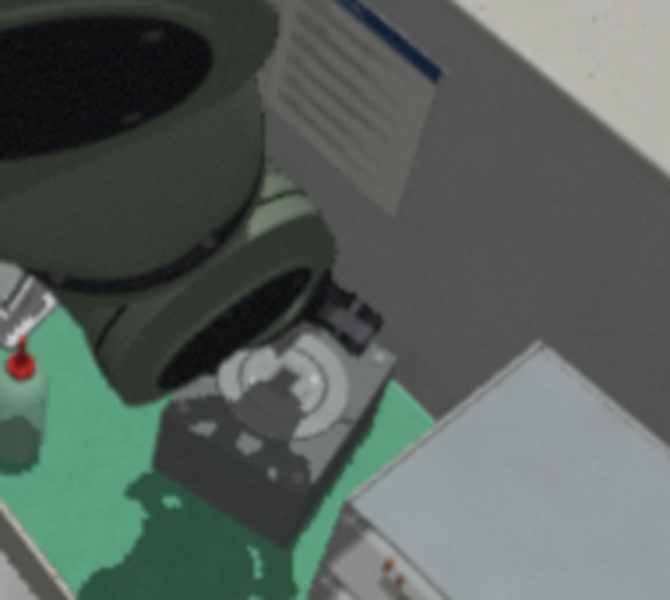

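View pics/top5.png

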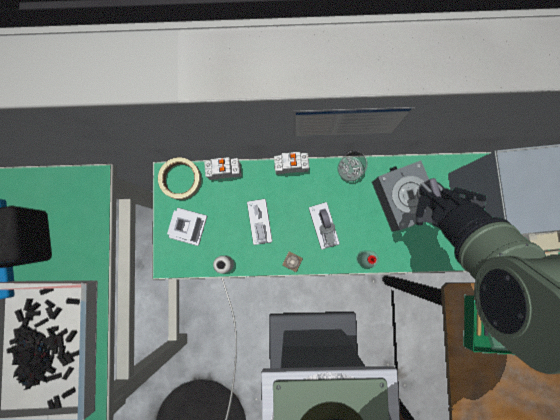

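```bash
cat > key.py <<'E'
from slot import *
from scipy.optimize import least_squares
def model():
    c=[]
    for x in (-7,7):
        for y in (-3,3): c.append([x,y,-42])
    for x in (-9,9):
        for y in (-5,5): c.append([x,y,-35])
    for x in (-20,20):
        for y in (-7,7):
            for z in (6,52): c.append([x,y,z])
    t=np.linspace(0,2*np.pi,40)
    for z in (0,6): c+= [[18*np.cos(a),18*np.sin(a),z] for a in t]
    return np.array(c)/1000
def grasp0(grip=(.517,.1557,.0726)):
    R0=Rn.from_rotvec([.198,-2.873,.027]); p0=np.array([.5142,.1557,.0628])
    a=np.radians(7.9); rx=np.array([np.cos(a),np.sin(a),0]); Z=np.array([0,0,1]); c,s=np.cos(np.radians(35)),np.sin(np.radians(35))
    kz=c*rx+s*Z; kx=s*rx-c*Z; ky=np.cross(kz,kx)
    K=Rn.from_matrix(np.stack([kx,ky,kz],1)); o=np.array(grip)-.029*kz
    return R0.inv()*K, R0.inv().apply(o-p0)
def overlay(im,c,o,K,name,box=None,sc=1):
    im=np.ascontiguousarray(im[:,:,::-1]).copy()
    im=cv2.resize(im,None,fx=sc,fy=sc,interpolation=cv2.INTER_CUBIC)
    uv=proj(o+K.apply(model()),c)*sc
    P=lambda i:(int(round(uv[i][0])),int(round(uv[i][1])))
    for i in range(4):
        cv2.line(im,P(i),P(i+4),(0,0,255),1)
    for i,j in ((0,1),(0,2),(1,3),(2,3),(4,5),(4,6),(5,7),(6,7)): cv2.line(im,P(i),P(j),(0,0,255),1)
    for i in range(16,len(uv)): cv2.circle(im,P(i),1,(0,255,255),-1)
    g=8
    for i,j in ((0,1),(2,3),(4,5),(6,7),(0,2),(4,6),(0,4),(1,5),(2,6),(3,7),(1,3),(5,7)): cv2.line(im,P(g+i),P(g+j),(255,0,0),1)
    if box: im=im[int(box[1]*sc):int(box[3]*sc),int(box[0]*sc):int(box[2]*sc)]
    cv2.imwrite(name,im)
E
python3 - <<'E'
from key import *
Kt,ot=grasp0(); print(ot*1000)
im,d,c=load("pics/wrist5.npz"); 
R=Rn.from_rotvec(bot.get_obs()["tcp_rot"]); p=np.array(bot.get_obs()["tcp_pos"])
K=R*Kt; o=p+R.apply(ot); print("key o",o,"kz",K.as_matrix()[:,2],"kx",K.as_matrix()[:,0])
overlay(im,c,o,K,"pics/ov5.png",(200,80,370,380),3 if False else 2)
E
```

```text
[18.49197375 -0.38459024 12.04119544]
key o [ 0.54152855 -0.19104638  0.16376289] kz [ 0.02062158 -0.00829117  0.99975297] kx [ 0.97428923  0.22456184 -0.01823401]
```

View pics/ov5.png

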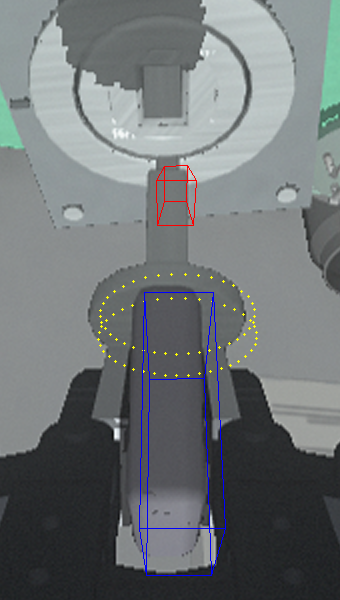

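```bash
cat >> key.py <<'E'
def sdbox(q,c,h):
    a=np.abs(q-c)-h; return np.linalg.norm(np.maximum(a,0),axis=1)+np.minimum(a.max(1),0)
def sdf(q):
    q=q*1000
    a=sdbox(q,np.array([0,0,29]),np.array([20,7,23])); b=sdbox(q,np.array([0,0,-17.5]),np.array([9,5,17.5])); t=sdbox(q,np.array([0,0,-38.5]),np.array([7,3,3.5]))
    r=np.c_[np.hypot(q[:,0],q[:,1])-18,np.abs(q[:,2]-3)-3]; s=np.linalg.norm(np.maximum(r,0),axis=1)+np.minimum(r.max(1),0)
    return np.min([a,b,t,s],0)
def fitkey(P,o,K,reg=0.2):
    def f(x):
        KK=Rn.from_rotvec(x[3:])*K; oo=o+x[:3]/1000
        return np.r_[sdf(KK.inv().apply(P-oo)), reg*x[:3],reg*50*x[3:]]
    best=None
    r=least_squares(f,np.zeros(6),loss='soft_l1',f_scale=1.0)
    return o+r.x[:3]/1000,Rn.from_rotvec(r.x[3:])*K,r
E
python3 - <<'E'
from key import *
Kt,ot=grasp0(); im,d,c=load("pics/wrist5.npz"); p,R=pose(); K=R*Kt; o=p+R.apply(ot)
ms=[]
W=pts(d,c)
m=None
for r in bot.masks_of("wrist","key_flat")[:2]:
    print(r["p"],r["bbox"],r["mask"].sum()); m=r["mask"] if m is None else m
m=cv2.erode(m.astype(np.uint8),np.ones((3,3)))>0
v,u=np.mgrid[0:420,0:560]
q=W[m&(d>0)]; s=sdf(K.inv().apply(q-o)); print(len(q),np.percentile(s,[5,50,95]))
q=q[np.abs(s)<15]
o1,K1,r=fitkey(q,o,K); s1=sdf(K1.inv().apply(q-o1)); print("fit",o1,(o1-o)*1000,np.percentile(s1,[5,50,95]))
M=K1.as_matrix(); print("kz",M[:,2].round(4),"kx yaw",np.degrees(np.arctan2(M[1,0],M[0,0])), "tilt fwd deg",np.degrees(M[0,2]),"left",np.degrees(M[1,2]))
overlay(im,c,o1,K1,"pics/ov5b.png",(200,80,370,380),2)
np.savez("grasp.npz",ot=R.inv().apply(o1-p),Kt=(R.inv()*K1).as_rotvec())
vis=im.copy(); vis[m]=vis[m]//2+np.array([120,0,0],np.uint8); cv2.imwrite("pics/m5.png",vis[:,:,::-1])
E
```

```text
0.92 [245.1, 160.1, 325.7, 357.1] 7755
0.71 [547.9, 101.7, 559.0, 140.2] 217
7161 [-2.83241315  1.24782315  2.58553615]
fit [ 0.54049935 -0.19387748  0.16079897] [-1.0291988  -2.83110549 -2.96392009] [-1.1097478  -0.00343822  0.90556244]
kz [ 0.0279 -0.0088  0.9996] kx yaw 9.60377993094816 tilt fwd deg 1.5984038532087836 left -0.5034420184030158
```

View pics/ov5b.png

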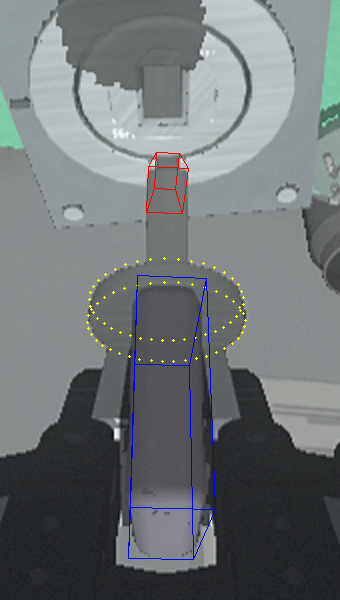

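View pics/m5.png

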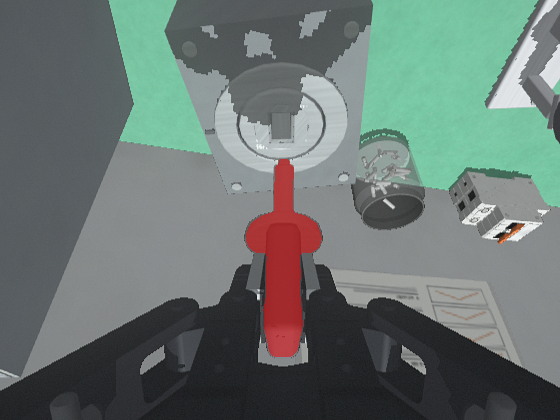

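```bash
python3 - <<'E'
from key import *
im,d,c=load("pics/wrist5.npz"); p,R=pose(); M=R.as_matrix()
A=warp(im,c,.549,-.1905,.076,half=.05,res=.0002)
cv2.imwrite("pics/warpw.png",A[:,:,::-1])
W=pts(d,c); roi=(np.hypot(W[...,0]-.549,W[...,1]+.19)<.045)&(W[...,2]<.095)&(W[...,2]>.066); print("top z",np.median(W[roi][:,2]),roi.sum())
E
```

```text
top z 0.07458381353965529 12178
```

View pics/warpw.png

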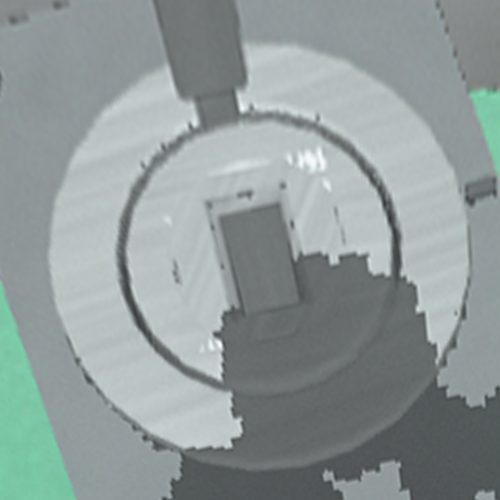

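```bash
cat >> key.py <<'E'
def fitc(P,R,p,al0,t0):
    """key y = tool y; free: angle about tool y, translation in tool frame (mm)"""
    def KK(al): # key z in tool frame: angle al from -tool z toward ... 
        a=np.radians(al); kz=np.array([-np.sin(a),0,-np.cos(a)]); ky=np.array([0,1,0]); kx=np.cross(ky,kz); return Rn.from_matrix(np.stack([kx,ky,kz],1))
    def f(x):
        K=R*KK(x[3]); o=p+R.apply(x[:3]/1000); return sdf(K.inv().apply(P-o))
    r=least_squares(f,np.r_[t0,al0],loss='soft_l1',f_scale=1.0)
    return r.x, KK(r.x[3])
E
python3 - <<'E'
from key import *
im,d,c=load("pics/wrist5.npz"); p,R=pose(); W=pts(d,c)
Kt,ot=grasp0(); print("Kt kz in tool",Kt.as_matrix()[:,2].round(3),"ky",Kt.as_matrix()[:,1].round(3))
m=bot.masks_of("wrist","key_flat")[0]["mask"]; m=cv2.erode(m.astype(np.uint8),np.ones((3,3)))>0
q=W[m&(d>0)]+np.array([.0006,.0019,.0014])
for s in (1,-1):
  x,Kx=fitc(q,R,p,s*40,ot*1000)
  K=R*Kx; o=p+R.apply(x[:3]/1000); s1=sdf(K.inv().apply(q-o)); print(x,"kz",K.as_matrix()[:,2].round(4),"kx",K.as_matrix()[:,0].round(3),"o",o.round(4),np.percentile(s1,[5,50,95]).round(2))
  if s==-1 or True:
    if abs(np.median(s1))<1 and np.percentile(np.abs(s1),90)<2: np.savez("grasp.npz",ot=x[:3]/1000,al=x[3],Kt=Kx.as_rotvec())
E
```

```text
Kt kz in tool [-0.642 -0.    -0.766] ky [ 0.     1.    -0.001]
[20.29299466 -1.35225858 12.94304078 40.40156338] kz [ 0.0274 -0.006   0.9996] kx [ 0.974  0.224 -0.025] o [ 0.5411 -0.1921  0.1622] [-1.08 -0.02  0.92]
[17.29147779 -0.2620314   9.24182117 40.63745935] kz [ 0.0314 -0.0051  0.9995] kx [ 0.974  0.224 -0.029] o [ 0.5409 -0.1911  0.167 ] [-3.5  -0.16  1.64]
```

```bash
cat > tgt.py <<'E'
from key import *
ot=np.array([20.3,-.8,12.9])/1000
def T(z,dx=0,dy=0,yaw=12.8,tilt=40.4):
    R=yawpitch(yaw,tilt); return np.array([.549+dx,-.1905+dy,z])-R.apply(ot),R
def st():
    o=bot.get_obs(); p=np.array(o["tcp_pos"]); R=Rn.from_rotvec(o["tcp_rot"]); M=R.as_matrix()
    print("key o est",(p+R.apply(ot)).round(4),"tilt",np.degrees(np.arccos(-M[2,2])).round(2),"yaw",np.degrees(np.arctan2(-M[0,1],M[1,1])).round(2),"roll",np.degrees(M[2,1]).round(2),"q",o["joint_positions"].round(2).tolist(),"F",np.round(o["contact_force"],1),"clock",o["clock"])
E
python3 - <<'E'
from tgt import *
st(); plan(*T(.132),1,n=4)
E
```

```text
key o est [ 0.5411 -0.1916  0.1624] tilt 38.97 yaw 12.95 roll 0.67 q [0.79, 0.78, -0.51, 2.11, 3.58, 0.22, -1.3] F [-0.2 -0.2 -1.5] clock 12.95
rows 4 dist cm 3.11 rot [ 0.6 -1.4 -0.3]
[1, 0.33, -0.02, 0.7, 0.2, -0.4, -0.1],[1, 0.34, -0.02, 0.7, 0.2, -0.4, -0.1],[1, 0.34, -0.02, 0.7, 0.2, -0.4, -0.1],[1, 0.34, -0.01, 0.7, 0.2, -0.4, -0.1],
```

Call:
play_rows:
  steps:
    - [1,0.33,-0.02,0.7,0.2,-0.4,-0.1]
    - [1,0.34,-0.02,0.7,0.2,-0.4,-0.1]
    - [1,0.34,-0.02,0.7,0.2,-0.4,-0.1]
    - [1,0.34,0,0.6,0.2,-0.4,-0.1]
    - [1,0,0,0,0,0,0]

```text
clock: 13.58
tcp_pos: [0.5555, -0.1855, 0.1563]
tcp_rot: [-0.278, 2.419, 0.095]
contact_force: [-0.3, -0.7, -0.2]
gripper_width: 0.0133
```

```bash
python3 - <<'E'
from tgt import *
st(); plan(*T(.130),1,n=1)
E
```

```text
key o est [ 0.5488 -0.188   0.1333] tilt 40.63 yaw 12.97 roll -0.35 q [0.72, 0.84, -0.42, 2.15, 3.55, 0.38, -1.25] F [-0.3 -0.7 -0.2] clock 13.575
rows 1 dist cm 0.43 rot [-0.2  0.2  0.4]
[1, 0.24, -0.26, 0.23, -0.2, 0.2, 0.4],
```

Call:
play_rows:
  steps:
    - [1,0.2,-0.3,0.2,-0.2,0.2,0.4]
    - [1,0,0,0,0,0,0]

```text
clock: 13.82
tcp_pos: [0.5561, -0.1887, 0.1538]
tcp_rot: [-0.271, 2.424, 0.102]
contact_force: [0.3, 0.5, -0.8]
gripper_width: 0.0131
```

```bash
python3 - <<'E'
from tgt import *
st(); plan(*T(.11),1,n=3)
c=cam("wrist"); im,d=bot.grab_frame("wrist"); np.savez("pics/w6.npz",im=im,d=d,f=c[0],cx=c[1],cy=c[2],R=c[3],t=c[4])
cv2.imwrite("pics/w6.png",cv2.resize(im[70:300,190:370],None,fx=2.6,fy=2.6,interpolation=cv2.INTER_CUBIC)[:,:,::-1])
E
```

```text
key o est [ 0.5493 -0.191   0.1308] tilt 40.42 yaw 12.79 roll 0.08 q [0.73, 0.84, -0.43, 2.14, 3.56, 0.36, -1.25] F [ 0.3  0.5 -0.8] clock 13.825
rows 3 dist cm 2.09 rot [ 0.1  0.  -0.1]
[1, 0.46, 0.02, 0.52, 0.0, 0.0, -0.0],[1, 0.46, 0.02, 0.53, 0.0, 0.0, -0.0],[1, 0.46, 0.02, 0.53, 0.0, 0.0, -0.0],
```

View pics/w6.png

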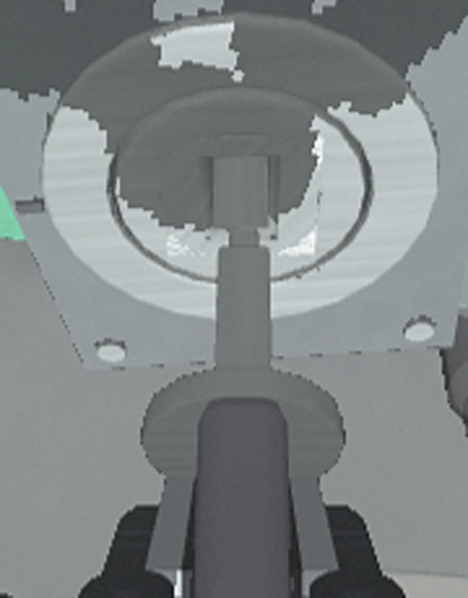

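Call:
play_rows:
  steps:
    - [1,0.46,0,0.52,0,0,0]
    - [1,0.46,0,0.52,0,0,0]
    - [1,0.46,0,0.52,0,0,0]
    - [1,0,0,0,0,0,0]

```text
clock: 14.38
tcp_pos: [0.5555, -0.1887, 0.1315]
tcp_rot: [-0.271, 2.424, 0.102]
contact_force: [-0.2, 0.5, -0.2]
gripper_width: 0.0131
```

```bash
python3 - <<'E'
from tgt import *
st(); plan(*T(.095),1,n=3)
E
```

```text
key o est [ 0.5488 -0.191   0.1085] tilt 40.42 yaw 12.8 roll 0.07 q [0.71, 0.89, -0.39, 2.15, 3.55, 0.42, -1.23] F [-0.2  0.5 -0.2] clock 14.375
rows 3 dist cm 1.35 rot [ 0.1  0.  -0. ]
[1, 0.28, 0.01, 0.35, 0.0, 0.0, -0.0],[1, 0.28, 0.02, 0.35, 0.0, 0.0, -0.0],[1, 0.28, 0.02, 0.35, 0.0, 0.0, -0.0],
```

Tip is ~10 mm in with no contact force. Continue.

Call:
play_rows:
  steps:
    - [1,0.28,0,0.35,0,0,0]
    - [1,0.3,0,0.35,0,0,0]
    - [1,0.3,0,0.35,0,0,0]
    - [1,0.3,0,0.35,0,0,0]

```text
clock: 14.88
tcp_pos: [0.5558, -0.1887, 0.1123]
tcp_rot: [-0.271, 2.423, 0.101]
contact_force: [-0.5, -0.0, -0.4]
gripper_width: 0.0133
```

```bash
python3 - <<'E'
from tgt import *
st(); plan(*T(.079),1,n=3)
E
```

```text
key o est [ 0.549  -0.191   0.0893] tilt 40.45 yaw 12.79 roll 0.05 q [0.7, 0.93, -0.37, 2.15, 3.54, 0.47, -1.21] F [-0.5 -0.  -0.4] clock 14.875
rows 3 dist cm 1.03 rot [ 0.  0. -0.]
[1, 0.22, 0.02, 0.26, 0.0, 0.0, -0.0],[1, 0.22, 0.02, 0.26, 0.0, 0.0, -0.0],[1, 0.22, 0.02, 0.26, 0.0, 0.0, -0.0],
```

Call:
play_rows:
  steps:
    - [1,0.22,0,0.27,0,0,0]
    - [1,0.22,0,0.26,0,0,0]
    - [1,0.2,0,0.24,0,0,0]
    - [1,0.07,0,0.08,0,0,0]
    - [1,0,0,0,0,0,0]

```text
clock: 15.5
tcp_pos: [0.5559, -0.1885, 0.1002]
tcp_rot: [-0.271, 2.423, 0.102]
contact_force: [-0.4, 0.2, -1.5]
gripper_width: 0.0129
```

```bash
python3 - <<'E'
from tgt import *
st(); plan(*T(.076),1,n=1)
c=cam("wrist"); im,d=bot.grab_frame("wrist"); np.savez("pics/w7.npz",im=im,d=d,f=c[0],cx=c[1],cy=c[2],R=c[3],t=c[4])
cv2.imwrite("pics/w7.png",im[:,:,::-1])
E
```

```text
key o est [ 0.5491 -0.1909  0.0772] tilt 40.44 yaw 12.8 roll 0.07 q [0.69, 0.96, -0.36, 2.16, 3.54, 0.5, -1.19] F [-0.4  0.2 -1.5] clock 15.5
rows 1 dist cm 0.13 rot [ 0.1  0.  -0. ]
[1, 0.08, 0.04, 0.09, 0.1, 0.0, -0.0],
```

View pics/w7.png

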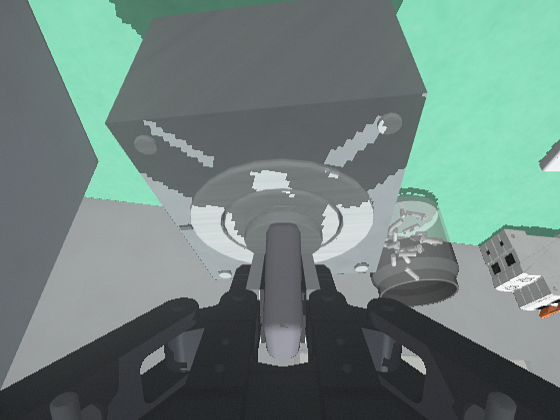

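Call:
play_rows:
  steps:
    - [1,0.08,0,0.1,0,0,0]
    - [1,0.1,0,0.12,0,0,0]
    - [1,0,0,0,0,0,0]

```text
clock: 15.92
tcp_pos: [0.556, -0.1886, 0.0974]
tcp_rot: [-0.271, 2.423, 0.101]
contact_force: [0.4, 0.3, -1.3]
gripper_width: 0.0134
```

Call:
play_rows:
  steps:
    - [1,0.1,0,0.12,0,0,0]
    - [1,0.1,0,0.12,0,0,0]
    - [1,0,0,0,0,0,0]

```text
clock: 16.3
tcp_pos: [0.5566, -0.1884, 0.0975]
tcp_rot: [-0.273, 2.417, 0.099]
contact_force: [0.3, -0.9, -1.6]
gripper_width: 0.0134
```

Call:
play_rows:
  steps:
    - [0.8,0,0,0,0,0,0]
    - [0.5,0,0,0,0,0,0]
    - [0.3,0,0,0,0,0,0]
    - [0.2,0,0,0,0,0,0]
    - [0.2,0,0,0,0,0,0]

```text
clock: 16.92
tcp_pos: [0.5568, -0.1884, 0.0973]
tcp_rot: [-0.273, 2.417, 0.099]
contact_force: [-0.3, -1.1, 0.5]
gripper_width: 0.0684
```

```bash
python3 - <<'E'
from tgt import *
st()
c=cam("wrist"); im,d=bot.grab_frame("wrist"); np.savez("pics/w8.npz",im=im,d=d,f=c[0],cx=c[1],cy=c[2],R=c[3],t=c[4])
cv2.imwrite("pics/w8.png",im[:,:,::-1])
E
```

```text
key o est [ 0.5502 -0.1908  0.0742] tilt 40.76 yaw 12.86 roll -0.11 q [0.69, 0.97, -0.35, 2.16, 3.54, 0.52, -1.19] F [-0.3 -1.1  0.5] clock 16.925
```

View pics/w8.png

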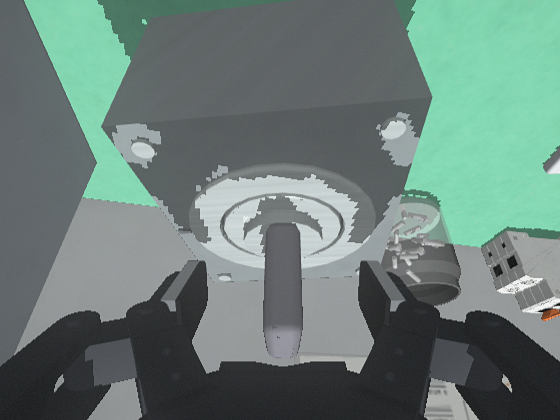

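```bash
cat > s7.py <<'E'
from chk import *
q=now()
g=[.549,-.1905,.112]
up=lambda z:[.549,-.1905,z]
for yaw in (12.8,192.8,-77,103):
    R=yawpitch(yaw,0); p=np.array(g)+.011*R.as_matrix()[:,2]
    o=[x for x in ik(p,R,40) if x[0]<1e-3]; print(yaw,len(o)); 
    for e,x in o[:6]: print("  ",x.round(2).tolist())
Rn_=pose()[1]; z=Rn_.as_matrix()[:,2]; gg=pose()[0]-.011*z
for damp in (.03,.1):
  run(q,[(gg-.12*z,Rn_,3),(up(.25),yawpitch(12.8,20),5),(up(.25),yawpitch(12.8,0),4),(up(.112),yawpitch(12.8,0),4),(up(.112),yawpitch(-77,0),9)],damp)
E
python3 s7.py
```

```text
12.8 14
   [0.44, 0.91, -0.31, 1.61, 0.39, 0.68, 1.73]
   [0.57, 0.96, -0.6, 1.6, 0.69, 0.8, 1.47]
   [0.31, 0.9, -0.05, 1.61, 0.07, 0.63, 2.01]
   [0.35, 0.9, -0.14, 1.61, 0.19, 0.64, 1.91]
   [0.45, 0.92, -0.34, 1.61, 0.42, 0.69, 1.7]
   [0.55, 0.95, -0.55, 1.6, 0.65, 0.78, 1.51]
192.8 12
   [0.5, 0.93, -0.45, 1.6, 0.54, 0.73, -1.54]
   [0.65, 1.01, -0.78, 1.59, 0.86, 0.91, -1.8]
   [0.83, 1.35, -1.54, 1.57, 1.35, 1.54, -2.09]
   [0.19, 0.91, 0.17, 1.61, -0.22, 0.63, -0.87]
   [0.14, 0.92, 0.28, 1.61, -0.38, 0.66, -0.73]
   [0.52, 0.94, -0.48, 1.6, 0.58, 0.75, -1.57]
-77 14
   [0.53, 0.94, -0.5, 1.6, 0.6, 0.76, -0.02]
   [-0.02, 1.0, 0.63, 1.61, -0.77, 0.79, 1.18]
   [0.58, 0.96, -0.61, 1.6, 0.7, 0.81, -0.1]
   [0.21, 0.91, 0.14, 1.61, -0.19, 0.63, 0.68]
   [0.26, 0.9, 0.03, 1.61, -0.05, 0.63, 0.55]
   [0.59, 0.97, -0.63, 1.6, 0.73, 0.82, -0.12]
103 26
   [0.18, 0.91, 0.19, 1.61, -0.25, 0.64, -2.41]
   [0.34, 0.9, -0.11, 1.61, 0.15, 0.64, -2.77]
   [0.36, 0.9, -0.17, 1.61, 0.22, 0.65, -2.83]
   [0.35, 0.9, -0.14, 1.61, 0.18, 0.64, -2.8]
   [0.81, 1.26, -1.37, 1.58, 1.25, 1.38, 2.67]
   [0.71, 1.06, -0.94, 1.59, 0.98, 1.02, 2.83]
[0.91, 0.74, -0.52, 2.23, 3.67, 0.32, -1.29] err mm 0.0 deg 0.0
[0.88, 0.61, -0.83, 1.77, 3.65, 0.0, -1.49] err mm 187.1 deg 37.2
[1.45, 0.62, -1.57, 1.71, 3.84, 0.0, -1.65] err mm 401.6 deg 83.5
[1.08, 0.85, -1.3, 1.78, 4.07, 0.0, -1.86] err mm 353.9 deg 70.4
[0.23, 0.76, 0.1, 1.65, 3.04, 0.0, -2.53] err mm 211.5 deg 42.0
[0.91, 0.74, -0.51, 2.24, 3.67, 0.33, -1.28] err mm 0.6 deg 0.2
[0.69, 0.62, -0.54, 1.86, 3.57, 0.0, -1.45] err mm 93.7 deg 25.2
[0.62, 0.54, -0.56, 1.76, 3.59, 0.0, -1.53] err mm 200.3 deg 53.9
[0.43, 0.82, -0.29, 1.78, 3.64, 0.0, -1.56] err mm 127.0 deg 34.2
[0.17, 0.83, 0.22, 1.77, 2.78, 0.0, -2.28] err mm 123.4 deg 33.1
```

```bash
cat > s8.py <<'E'
from chk import *
import pickle
W=[(np.array(p),Rn.from_rotvec(r)) for p,r in pickle.load(open("W.pkl","rb"))]
def runp(q,wps,damp,v=True):
    for p1,Rt,rows in wps:
        p0,R0=fk2(q,L); w=(R0.inv()*Rt).as_rotvec()
        for i in range(1,rows+1): q=trackd(q,p0+(p1-p0)*i/rows,R0*Rn.from_rotvec(w*i/rows),damp=damp)
        e=err(q,p1,Rt)
        if v: print(q.round(2).tolist(),p1.round(3),"rot/row",np.degrees(np.linalg.norm(w)/rows).round(1),"cm/row",(100*np.linalg.norm(p1-p0)/rows).round(1),"err",round(1000*np.linalg.norm(e[:3]),1),round(np.degrees(np.linalg.norm(e[3:])),1))
    return q
if __name__=="__main__":
    q=now(); p,R=pose(); z=R.as_matrix()[:,2]
    V=lambda x,y,zz,yaw:(np.array([x,y,zz]),yawpitch(yaw,0))
    for idx in ([24,20,16,12,8],[24,20,16,13],[22,18,14]):
      for damp in (.03,.1):
        print(idx,damp)
        wp=[(p-.12*z,R,3),(W[idx[0]][0],W[idx[0]][1],8)]+[(W[i][0],W[i][1],3) for i in idx[1:]]
        wp+=[(*V(.45,-.03,.27,12.8),5),(*V(.549,-.1905,.25,12.8),4),(*V(.549,-.1905,.101,12.8),4),(*V(.549,-.1905,.101,-77),10)]
        runp(q,wp,damp)
E
python3 s8.py
```

```text
[24, 20, 16, 12, 8] 0.03
[0.91, 0.74, -0.52, 2.23, 3.67, 0.32, -1.29] [ 0.48  -0.206  0.188] rot/row 0.0 cm/row 3.9 err 0.0 0.0
[-0.65, 0.34, 0.6, 2.21, 2.08, 0.51, -0.51] [ 0.542 -0.08   0.431] rot/row 5.0 cm/row 3.5 err 0.0 0.0
[-0.83, 0.4, 0.9, 2.23, 1.25, 0.32, 0.41] [ 0.464 -0.106  0.368] rot/row 7.6 cm/row 3.5 err 0.2 0.1
[-0.55, 0.32, 0.44, 2.22, 0.67, 0.61, 1.0] [ 0.378 -0.081  0.314] rot/row 7.6 cm/row 3.5 err 0.0 0.0
[-0.33, 0.3, 0.11, 2.21, 0.23, 0.76, 1.42] [ 0.307 -0.011  0.284] rot/row 7.6 cm/row 3.5 err 0.0 0.0
[-0.13, 0.3, -0.16, 2.2, -0.19, 0.8, 1.8] [0.27  0.087 0.284] rot/row 7.6 cm/row 3.5 err 0.0 0.0
[-0.01, 0.48, 0.01, 1.86, -0.01, 0.79, 1.8] [ 0.45 -0.03  0.27] rot/row 3.2 cm/row 4.3 err 0.0 0.0
[0.28, 0.71, -0.0, 1.44, 0.0, 0.99, 2.07] [ 0.549 -0.19   0.25 ] rot/row 0.0 cm/row 4.7 err 0.0 0.0
[0.28, 0.9, -0.01, 1.61, 0.01, 0.63, 2.06] [ 0.549 -0.19   0.101] rot/row 0.0 cm/row 3.7 err 0.0 0.0
[0.07, 0.95, 0.43, 1.61, -0.55, 0.7, 1.0] [ 0.549 -0.19   0.101] rot/row 9.0 cm/row 0.0 err 0.0 0.0
[24, 20, 16, 12, 8] 0.1
[0.91, 0.74, -0.51, 2.24, 3.67, 0.33, -1.28] [ 
[... 3793 characters left out ...]
3, 0.97, 2.25, 2.11, 0.29, -0.5] [ 0.505 -0.099  0.4  ] rot/row 5.1 cm/row 3.0 err 5.8 1.5
[-0.98, 0.62, 1.4, 2.33, 2.04, 0.0, -0.22] [ 0.42  -0.1    0.339] rot/row 8.1 cm/row 3.4 err 47.7 12.8
[-1.04, 0.66, 1.52, 2.45, 1.99, 0.0, 0.05] [ 0.339 -0.051  0.295] rot/row 11.6 cm/row 4.6 err 115.3 31.9
[-0.32, 0.5, 0.48, 2.37, 1.48, 0.0, 0.4] [ 0.45 -0.03  0.27] rot/row 10.2 cm/row 3.5 err 85.4 22.2
[0.64, 0.75, -0.73, 1.55, 0.57, 0.87, 1.5] [ 0.549 -0.19   0.25 ] rot/row 5.5 cm/row 4.5 err 33.1 11.2
[0.57, 0.96, -0.6, 1.6, 0.7, 0.81, 1.47] [ 0.549 -0.19   0.101] rot/row 2.8 cm/row 3.8 err 0.0 0.0
[0.37, 0.9, -0.19, 1.61, 0.24, 0.65, 0.29] [ 0.549 -0.19   0.101] rot/row 9.0 cm/row 0.0 err 0.0 0.0
```

Call:
play_rows:
  steps:
    - [0.1,0,0,-1.5,0,0,0]
    - [0,0,0,-3.5,0,0,0]
    - [0,0,0,-3.5,0,0,0]
    - [0,0,0,-3.5,0,0,0]

```text
clock: 17.48
tcp_pos: [0.4766, -0.2052, 0.1909]
tcp_rot: [-0.276, 2.419, 0.1]
contact_force: [-0.5, -0.3, 0.4]
gripper_width: 0.0855
```

```bash
python3 - <<'E'
from tgt import *
st()
import pickle
W=[(np.array(p),Rn.from_rotvec(r)) for p,r in pickle.load(open("W.pkl","rb"))]
c=cam("wrist"); im,d=bot.grab_frame("wrist"); np.savez("pics/w9.npz",im=im,d=d,f=c[0],cx=c[1],cy=c[2],R=c[3],t=c[4])
cv2.imwrite("pics/w9.png",im[:,:,::-1])
plan(*W[25],0,n=12)
E
```

```text
key o est [ 0.47   -0.2076  0.1679] tilt 40.62 yaw 12.97 roll -0.09 q [0.91, 0.74, -0.49, 2.29, 3.67, 0.38, -1.26] F [-0.5 -0.3  0.4] clock 17.475
rows 12 dist cm 30.23 rot [ 36.3 -15.8  -2.7]
[0, -2.1, 0.98, -0.99, 3.0, -1.3, -0.2],[0, -2.12, 0.92, -1.0, 3.0, -1.3, -0.2],[0, -2.15, 0.86, -0.99, 3.0, -1.3, -0.2],[0, -2.18, 0.8, -0.99, 3.0, -1.3, -0.2],[0, -2.2, 0.74, -0.98, 3.0, -1.3, -0.2],[0, -2.23, 0.68, -0.96, 3.0, -1.3, -0.2],[0, -2.25, 0.62, -0.95, 3.0, -1.3, -0.2],[0, -2.27, 0.56, -0.93, 3.0, -1.3, -0.2],[0, -2.3, 0.5, -0.9, 3.0, -1.3, -0.2],[0, -2.32, 0.45, -0.87, 3.0, -1.3, -0.2],[0, -2.34, 0.39, -0.84, 3.0, -1.3, -0.2],[0, -2.36, 0.34, -0.81, 3.0, -1.3, -0.2],
```

View pics/w9.png

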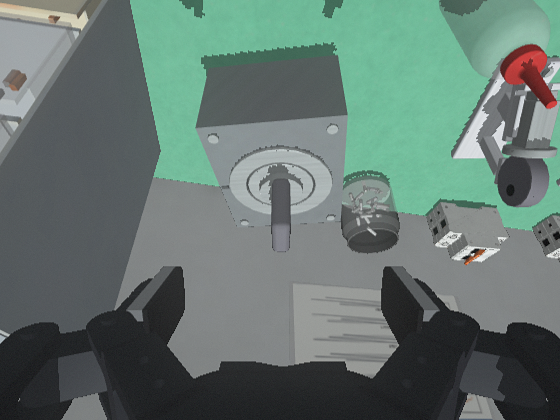

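Call:
play_rows:
  steps:
    - [0,-2.1,0.98,-1,3,-1.3,-0.2]
    - [0,-2.1,0.9,-1,3,-1.3,-0.2]
    - [0,-2.15,0.86,-1,3,-1.3,-0.2]
    - [0,-2.2,0.8,-1,3,-1.3,-0.2]
    - [0,-2.2,0.74,-1,3,-1.3,-0.2]
    - [0,-2.2,0.68,-0.95,3,-1.3,-0.2]
    - [0,-2.25,0.62,-0.95,3,-1.3,-0.2]
    - [0,-2.3,0.56,-0.9,3,-1.3,-0.2]
    - [0,-2.3,0.5,-0.9,3,-1.3,-0.2]
    - [0,-2.3,0.45,-0.9,3,-1.3,-0.2]
    - [0,-2.3,0.4,-0.8,3,-1.3,-0.2]
    - [0,-2.3,0.3,-0.8,3,-1.3,-0.2]

```text
clock: 19.02
tcp_pos: [0.5496, -0.0678, 0.46]
tcp_rot: [0.004, 2.034, -0.619]
contact_force: [0.0, 0.3, 0.8]
gripper_width: 0.0853
```

```bash
cat > rows2.py <<'E'
from h import *
import pickle,sys
W=[(np.array(p),Rn.from_rotvec(r)) for p,r in pickle.load(open("W.pkl","rb"))]
p,R=pose(); print(p.round(3),bot.get_obs()["joint_positions"].round(2).tolist())
for a in sys.argv[1:]:
    i,n=map(int,a.split(":")); print("W",i); plan(*W[i],0,n=n,p0=p,R0=R); p,R=W[i]
E
python3 rows2.py 24:1 20:4 16:4 13:3
```

```text
[ 0.55  -0.068  0.46 ] [-0.5, 0.28, 0.29, 2.25, 2.07, 0.7, -0.55]
W 24
rows 1 dist cm 3.17 rot [ 0.6  5.  -3. ]
[0, 2.99, 0.01, 1.05, 0.6, 5.0, -3.0],
W 20
rows 4 dist cm 10.46 rot [ 0.5 21.1 -8.6]
[0, 2.56, -0.28, -0.46, 0.1, 5.3, -2.2],[0, 2.6, -0.18, -0.22, 0.1, 5.3, -2.2],[0, 2.61, -0.09, 0.02, 0.1, 5.3, -2.2],[0, 2.6, 0.01, 0.26, 0.1, 5.3, -2.2],
W 16
rows 4 dist cm 10.46 rot [-9.9 18.6 -8.6]
[0, 2.36, 1.02, -0.46, -2.5, 4.7, -2.2],[0, 2.35, 1.12, -0.22, -2.5, 4.7, -2.2],[0, 2.32, 1.21, 0.02, -2.5, 4.7, -2.2],[0, 2.26, 1.29, 0.26, -2.5, 4.7, -2.2],
W 13
rows 3 dist cm 7.88 rot [-12.8   9.3  -6.6]
[0, 1.67, 2.0, -0.34, -4.3, 3.1, -2.2],[0, 1.6, 2.08, -0.1, -4.3, 3.1, -2.2],[0, 1.52, 2.14, 0.14, -4.3, 3.1, -2.2],
```

Call:
play_rows:
  steps:
    - [0,2.9,0,1,0.6,5,-3]
    - [0,2.56,-0.28,-0.46,0.1,5.3,-2.2]
    - [0,2.6,-0.18,-0.22,0.1,5.3,-2.2]
    - [0,2.6,-0.1,0,0.1,5.3,-2.2]
    - [0,2.6,0,0.26,0.1,5.3,-2.2]
    - [0,2.36,1,-0.46,-2.5,4.7,-2.2]
    - [0,2.35,1.1,-0.22,-2.5,4.7,-2.2]
    - [0,2.3,1.2,0,-2.5,4.7,-2.2]
    - [0,2.26,1.3,0.26,-2.5,4.7,-2.2]

```text
clock: 20.15
tcp_pos: [0.3652, -0.0817, 0.3166]
tcp_rot: [-0.194, 2.921, -0.706]
contact_force: [-0.7, -0.4, -0.6]
gripper_width: 0.0855
```

```bash
python3 rows2.py 13:3; python3 - <<'E'
from s8 import *
q=now(); V=lambda x,y,zz,yaw:(np.array([x,y,zz]),yawpitch(yaw,0))
for damp in (.03,.1):
    runp(q,[(W[13][0],W[13][1],3),(*V(.45,-.05,.29,12.8),5),(*V(.549,-.1905,.27,12.8),4)],damp)
    print("direct");runp(q,[(*V(.45,-.09,.29,12.8),5),(*V(.549,-.1905,.27,12.8),4)],damp)
plan(*V(.45,-.09,.29,12.8),0,n=6)
E
```

```text
[ 0.365 -0.082  0.317] [-0.46, 0.29, 0.28, 2.22, 0.67, 0.69, 0.97]
W 13
rows 3 dist cm 7.19 rot [-11.8   7.9  -5.9]
[0, 1.25, 2.04, -0.14, -3.9, 2.6, -2.0],[0, 1.18, 2.08, 0.06, -3.9, 2.6, -2.0],[0, 1.1, 2.11, 0.25, -3.9, 2.6, -2.0],
[-0.33, 0.3, 0.12, 2.21, 0.36, 0.74, 1.29] [ 0.322 -0.032  0.288] rot/row 5.1 cm/row 2.2 err 0.0 0.0
[0.07, 0.46, -0.05, 1.82, 0.03, 0.86, 1.8] [ 0.45 -0.05  0.29] rot/row 3.3 cm/row 2.6 err 0.0 0.0
[0.3, 0.69, -0.05, 1.41, 0.04, 1.05, 2.04] [ 0.549 -0.19   0.27 ] rot/row 0.0 cm/row 4.3 err 0.0 0.0
direct
[0.22, 0.47, -0.15, 1.8, 0.09, 0.88, 1.83] [ 0.45 -0.09  0.29] rot/row 5.7 cm/row 1.8 err 0.0 0.0
[0.35, 0.69, -0.14, 1.4, 0.1, 1.06, 1.99] [ 0.549 -0.19   0.27 ] rot/row 0.0 cm/row 3.6 err 0.0 0.0
[-0.33, 0.3, 0.12, 2.21, 0.36, 0.74, 1.29] [ 0.322 -0.032  0.288] rot/row 5.1 cm/row 2.2 err 0.1 0.0
[0.07, 0.46, -0.05, 1.82, 0.03, 0.86, 1.8] [ 0.45 -0.05  0.29] rot/row 3.3 cm/row 2.6 err 0.0 0.0
[0.3, 0.69, -0.05, 1.41, 0.04, 1.05, 2.04] [ 0.549 -0.19   0.27 ] rot/row 0.0 cm/row 4.3 err 0.1 0.0
direct
[0.18, 0.47, -0.08, 1.8, 0.05, 0.88, 1.87] [ 0.45 -0.09  0.29] rot/row 5.7 cm/row 1.8 err 0.0 0.0
[0.32, 0.69, -0.08, 1.41, 0.06, 1.05, 2.02] [ 0.549 -0.19   0.27 ] rot/row 0.0 cm/row 3.6 err 0.1 0.0
rows 6 dist cm 8.93 rot [-27.8   4.5  -5.1]
[0, -1.33, -0.05, 0.67, -4.6, 0.7, -0.8],[0, -1.33, -0.12, 0.65, -4.6, 0.7, -0.8],[0, -1.34, -0.2, 0.62, -4.6, 0.7, -0.8],[0, -1.34, -0.26, 0.58, -4.6, 0.7, -0.8],[0, -1.35, -0.33, 0.54, -4.6, 0.7, -0.8],[0, -1.35, -0.39, 0.49, -4.6, 0.7, -0.8],
```

Call:
play_rows:
  steps:
    - [0,-1.33,-0.05,0.67,-4.6,0.7,-0.8]
    - [0,-1.33,-0.1,0.65,-4.6,0.7,-0.8]
    - [0,-1.33,-0.2,0.6,-4.6,0.7,-0.8]
    - [0,-1.33,-0.26,0.6,-4.6,0.7,-0.8]
    - [0,-1.35,-0.33,0.5,-4.6,0.7,-0.8]
    - [0,-1.35,-0.4,0.5,-4.6,0.7,-0.8]

```text
clock: 20.9
tcp_pos: [0.448, -0.0904, 0.2921]
tcp_rot: [-0.349, 3.115, 0.024]
contact_force: [-0.4, 0.2, 0.7]
gripper_width: 0.0854
```

```bash
python3 - <<'E'
from tgt import *
st(); R=yawpitch(12.8,0)
plan([.549,-.1905,.24],R,0,n=5)
E
```

```text
key o est [ 0.4284 -0.0954  0.279 ] tilt 0.96 yaw 12.8 roll 0.83 q [0.19, 0.46, -0.08, 1.8, 0.02, 0.88, 1.9] F [-0.4  0.2  0.7] clock 20.9
rows 5 dist cm 15.15 rot [0.8 0.5 0. ]
[0, -1.52, -2.42, 1.02, 0.2, 0.1, 0.0],[0, -1.52, -2.41, 1.02, 0.2, 0.1, 0.0],[0, -1.52, -2.41, 1.03, 0.2, 0.1, 0.0],[0, -1.52, -2.41, 1.03, 0.2, 0.1, 0.0],[0, -1.52, -2.4, 1.04, 0.2, 0.1, 0.0],
```

Call:
play_rows:
  steps:
    - [0,-1.5,-2.4,1,0.2,0.1,0]
    - [0,-1.5,-2.4,1,0.2,0.1,0]
    - [0,-1.5,-2.4,1,0.2,0.1,0]
    - [0,-1.5,-2.4,1,0.2,0.1,0]
    - [0,-1.4,-2.2,0.9,0.2,0.1,0]
    - [0,0,0,0,0,0,0]

```text
clock: 21.65
tcp_pos: [0.5455, -0.196, 0.243]
tcp_rot: [-0.34, 3.122, -0.005]
contact_force: [0.6, 0.3, 0.6]
gripper_width: 0.0855
```

```bash
python3 - <<'E'
from tgt import *
st(); p,R=pose()
for n in ("wrist","scene"):
    c=cam(n); im,d=bot.grab_frame(n); np.savez(f"pics/{n}10.npz",im=im,d=d,f=c[0],cx=c[1],cy=c[2],R=c[3],t=c[4]); cv2.imwrite(f"pics/{n}10.png",im[:,:,::-1])
    if n=="wrist":
        ms=bot.masks_of("wrist","key_flat"); print([(r["p"],r["bbox"]) for r in ms[:3]])
        W=pts(d,c); roi=(np.hypot(W[...,0]-.549,W[...,1]+.1905)<.04)&(d>0)
        g=W[roi&(W[...,2]>.09)&(W[...,2]<.15)]; print(len(g),cv2.minAreaRect((g[:,:2]*1000).astype(np.float32)),np.percentile(g[:,2],[50,95,99]))
        tp=W[roi&(W[...,2]>.12)&(W[...,2]<.14)]; print(len(tp),tp.mean(0),cv2.minAreaRect((tp[:,:2]*1000).astype(np.float32)))
E
```

```text
key o est [ 0.5259 -0.2012  0.2301] tilt 0.2 yaw 12.43 roll -0.19 q [0.32, 0.71, -0.06, 1.46, 0.05, 0.97, 2.03] F [0.6 0.3 0.6] clock 21.65
[]
919 ((548.8904418945312, -192.25453186035156), (39.00115203857422, 13.990279197692871), 12.037718772888184) [0.12621889 0.12775116 0.12811223]
805 [ 0.54801065 -0.19219458  0.12616131] ((548.8173217773438, -191.87054443359375), (39.00476837158203, 12.996142387390137), 12.391104698181152)
```

View pics/wrist10.png

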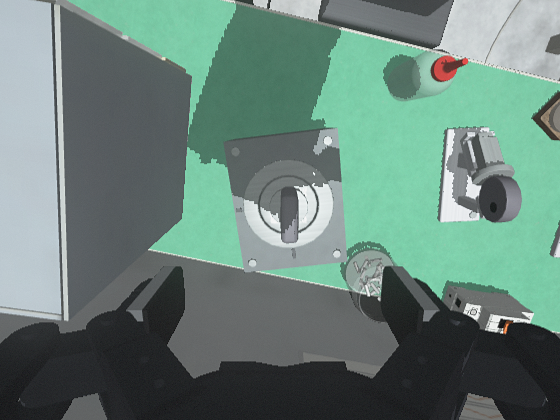

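View pics/scene10.png

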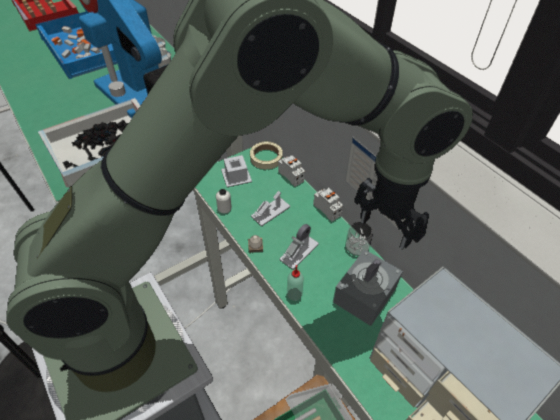

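```bash
python3 - <<'E'
from tgt import *
R=yawpitch(12.3,0); plan([.549,-.1905,.15],R,0,n=3)
E
```

```text
rows 3 dist cm 9.43 rot [-0.2  0.1  0.2]
[0, -0.14, 0.11, 3.14, -0.1, 0.0, 0.1],[0, -0.14, 0.11, 3.14, -0.1, 0.0, 0.1],[0, -0.14, 0.1, 3.14, -0.1, 0.0, 0.1],
```

Call:
play_rows:
  steps:
    - [0,-0.15,0.2,3,-0.1,0,0.1]
    - [0,-0.15,0.2,3,-0.1,0,0.1]
    - [0,-0.15,0.2,2.6,-0.1,0,0.1]
    - [0,0,0,0,0,0,0]

```text
clock: 22.3
tcp_pos: [0.548, -0.1858, 0.1594]
tcp_rot: [-0.336, 3.118, 0.002]
contact_force: [1.0, -0.1, 0.1]
gripper_width: 0.0855
```

```bash
python3 - <<'E'
from tgt import *
st(); R=yawpitch(12.3,0); plan([.549,-.1905,.1],R,0,n=3)
E
```

```text
key o est [ 0.5284 -0.1909  0.1464] tilt 0.32 yaw 12.31 roll 0.05 q [0.3, 0.81, -0.06, 1.57, 0.06, 0.75, 2.01] F [ 1.  -0.1  0.1] clock 22.3
rows 3 dist cm 5.96 rot [0.  0.3 0. ]
[0, 0.01, -0.16, 1.98, 0.0, 0.1, 0.0],[0, 0.01, -0.16, 1.98, 0.0, 0.1, 0.0],[0, 0.0, -0.16, 1.98, 0.0, 0.1, 0.0],
```

Call:
play_rows:
  steps:
    - [0,0,-0.3,1.5,0,0.1,0]
    - [0,0,-0.2,1.9,0,0.1,0]
    - [0,0,-0.05,1.8,0,0,0]
    - [0,0,0,0.4,0,0,0]
    - [0,0,0,0,0,0,0]

```text
clock: 22.92
tcp_pos: [0.5506, -0.1923, 0.1053]
tcp_rot: [-0.336, 3.117, -0.002]
contact_force: [0.9, 0.8, -0.2]
gripper_width: 0.0854
```

```bash
python3 - <<'E'
from tgt import *
st(); R=yawpitch(12.3,0); print(pose()[0]); plan([.549,-.1905,.1],R,0,n=1)
E
```

```text
key o est [ 0.531  -0.1974  0.0923] tilt 0.4 yaw 12.31 roll -0.13 q [0.31, 0.89, -0.05, 1.6, 0.07, 0.64, 2.01] F [ 0.9  0.8 -0.2] clock 22.925
[ 0.55057813 -0.19229289  0.10530435]
rows 1 dist cm 0.58 rot [-0.1  0.4  0. ]
[0, 0.12, 0.21, 0.53, -0.1, 0.4, 0.0],
```

Call:
play_rows:
  steps:
    - [0,0.12,0.2,0.5,-0.1,0.4,0]
    - [0,0,0,0,0,0,0]

```text
clock: 23.18
tcp_pos: [0.5493, -0.1906, 0.1011]
tcp_rot: [-0.337, 3.123, -0.002]
contact_force: [-0.8, -0.2, 0.3]
gripper_width: 0.0853
```

```bash
python3 - <<'E'
from tgt import *
st(); R=yawpitch(12.3,0); print(pose()[0]); plan([.549,-.1905,.1],R,0,n=1)
E
```

```text
key o est [ 0.5296 -0.1957  0.0882] tilt 0.06 yaw 12.31 roll -0.06 q [0.3, 0.9, -0.05, 1.61, 0.07, 0.64, 2.0] F [-0.8 -0.2  0.3] clock 23.175
[ 0.54928624 -0.19056252  0.1010841 ]
rows 1 dist cm 0.11 rot [-0.1  0.   0. ]
[0, 0.03, 0.01, 0.11, -0.1, 0.0, 0.0],
```

Call:
play_rows:
  steps:
    - [0.3,0,0,0.05,0,0,0]
    - [0.6,0,0,0,0,0,0]
    - [1,0,0,0,0,0,0]
    - [1,0,0,0,0,0,0]
    - [1,0,0,0,0,0,0]
    - [1,0,0,0,0,0,0]

```text
clock: 23.92
tcp_pos: [0.5496, -0.1907, 0.1012]
tcp_rot: [-0.337, 3.122, -0.002]
contact_force: [-0.3, 0.5, -0.3]
gripper_width: 0.0137
```

```bash
python3 - <<'E'
from tgt import *
o=bot.get_obs(); print(o["wrist_torque"],o["contact_force"],o["tcp_pos"])
im,d=bot.grab_frame("scene"); cv2.imwrite("pics/s11.png",cv2.resize(im[180:330,310:450],(560,600),interpolation=cv2.INTER_CUBIC)[:,:,::-1])
E
```

```text
[0.00500708 0.04130115 0.07855158] [-0.3423211   0.45308918 -0.33091029] [ 0.54960245 -0.19070352  0.10119941]
```

View pics/s11.png

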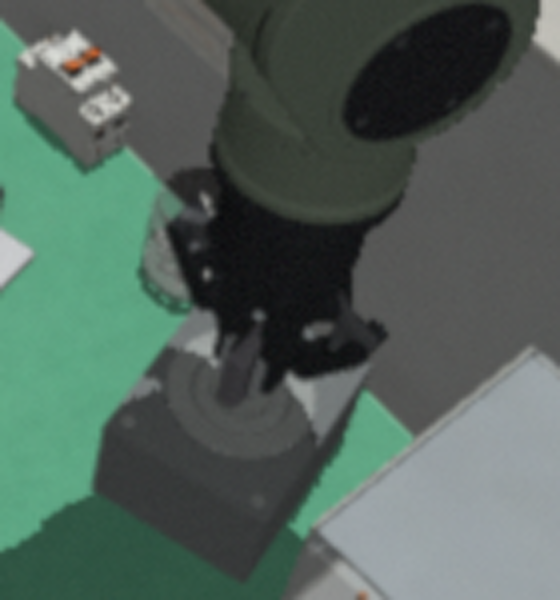

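Call:
play_rows:
  steps:
    - [1,0,0,0,0,0,3]
    - [1,0,0,0,0,0,6]
    - [1,0,0,0,0,0,7]
    - [1,0,0,0,0,0,7]
    - [1,0,0,0,0,0,7]

```text
clock: 24.6
tcp_pos: [0.5499, -0.1903, 0.1012]
tcp_rot: [0.523, 3.095, -0.0]
contact_force: [-0.7, -0.1, 0.5]
gripper_width: 0.013
```

```bash
python3 - <<'E'
from tgt import *
st(); o=bot.get_obs(); print(o["wrist_torque"]); plan([.549,-.1905,.1012],yawpitch(-71,0),1,n=8)
E
```

```text
key o est [ 0.5305 -0.1844  0.0883] tilt 0.14 yaw -19.18 roll 0.01 q [0.23, 0.91, 0.1, 1.61, -0.13, 0.63, 1.63] F [-0.7 -0.1  0.5] clock 24.6
[-0.13792288  0.18122289  0.08834436]
rows 8 dist cm 0.09 rot [ 0.1  0.1 51.8]
[1, 0.01, -0.01, 0.0, 0.0, 0.0, 6.5],[1, 0.01, -0.01, 0.0, 0.0, 0.0, 6.5],[1, 0.01, -0.01, 0.0, 0.0, 0.0, 6.5],[1, 0.01, -0.01, 0.0, 0.0, 0.0, 6.5],[1, 0.01, -0.01, 0.0, 0.0, 0.0, 6.5],[1, 0.01, -0.01, 0.0, 0.0, 0.0, 6.5],[1, 0.0, -0.01, 0.0, 0.0, 0.0, 6.5],[1, 0.0, -0.01, 0.0, 0.0, 0.0, 6.5],
```

Call:
play_rows:
  steps:
    - [1,0.01,-0.01,0,0,0,6.5]
    - [1,0,0,0,0,0,6.5]
    - [1,0,0,0,0,0,6.5]
    - [1,0,0,0,0,0,6.5]
    - [1,0,0,0,0,0,6.5]
    - [1,0,0,0,0,0,6.5]
    - [1,0,0,0,0,0,5]
    - [1,0,0,0,0,0,0]

```text
clock: 25.6
tcp_pos: [0.55, -0.1901, 0.1012]
tcp_rot: [1.701, 2.637, 0.001]
contact_force: [-0.6, -0.7, 1.4]
gripper_width: 0.0133
```

```bash
python3 - <<'E'
from tgt import *
st(); o=bot.get_obs(); print(o["wrist_torque"]); plan([.549,-.1905,.1012],yawpitch(-71,0),1,n=2)
E
```

```text
key o est [ 0.5409 -0.1719  0.0883] tilt 0.18 yaw -65.65 roll 0.12 q [0.12, 0.93, 0.31, 1.61, -0.41, 0.66, 1.07] F [-0.6 -0.7  1.4] clock 25.6
[-0.14586862  0.2446503   0.02837599]
rows 2 dist cm 0.11 rot [0.1 0.1 5.3]
[1, 0.0, -0.05, 0.0, 0.1, 0.1, 2.7],[1, -0.0, -0.05, 0.0, 0.1, 0.1, 2.7],
```

Call:
play_rows:
  steps:
    - [1,0,-0.05,0,0,0,3]
    - [1,0,-0.03,0,0,0,3]
    - [1,0,0,0,0,0,3]
    - [1,0,0,0,0,0,0]

```text
clock: 26.1
tcp_pos: [0.5498, -0.1901, 0.1013]
tcp_rot: [1.913, 2.486, 0.003]
contact_force: [0.8, 0.6, -0.2]
gripper_width: 0.0133
```

```bash
python3 - <<'E'
from tgt import *
st(); o=bot.get_obs(); print(o["wrist_torque"])
E
```

```text
key o est [ 0.5439 -0.1707  0.0883] tilt 0.26 yaw -75.16 roll 0.22 q [0.1, 0.94, 0.36, 1.62, -0.47, 0.67, 0.96] F [ 0.8  0.6 -0.2] clock 26.1
[-0.01277043 -0.06626158  0.04445555]
```

Call:
play_rows:
  steps:
    - [1,0,0,0,0,0,2.5]
    - [1,0,0,0,0,0,2.5]
    - [1,0,0,0,0,0,2]

```text
clock: 26.48
tcp_pos: [0.5498, -0.1902, 0.1013]
tcp_rot: [2.07, 2.357, 0.003]
contact_force: [2.0, -0.8, -1.2]
gripper_width: 0.0134
```

```bash
python3 - <<'E'
from tgt import *
st(); o=bot.get_obs(); print(o["wrist_torque"])
E
```

```text
key o est [ 0.5465 -0.1702  0.0883] tilt 0.26 yaw -82.58 roll 0.25 q [0.09, 0.94, 0.39, 1.62, -0.51, 0.68, 0.87] F [ 2.  -0.8 -1.2] clock 26.475
[-0.10626683 -0.20642879  0.16837591]
```

Call:
play_rows:
  steps:
    - [1,0,0,0,0,0,2]
    - [1,0,0,0,0,0,2]

```text
clock: 26.72
tcp_pos: [0.55, -0.1902, 0.1013]
tcp_rot: [2.155, 2.28, 0.003]
contact_force: [1.6, -0.0, -1.3]
gripper_width: 0.0137
```

```bash
python3 - <<'E'
from tgt import *
st(); o=bot.get_obs(); print(o["wrist_torque"])
im,d=bot.grab_frame("top"); c=cam("top"); cv2.imwrite("pics/t12.png",cv2.resize(im[140:260,350:480],(650,600),interpolation=cv2.INTER_CUBIC)[:,:,::-1])
E
```

```text
key o est [ 0.5481 -0.17    0.0883] tilt 0.27 yaw -86.79 roll 0.26 q [0.08, 0.95, 0.41, 1.62, -0.54, 0.69, 0.81] F [ 1.6 -0.  -1.3] clock 26.725
[ 0.0029947  -0.12712542  0.98539249]
```

View pics/t12.png

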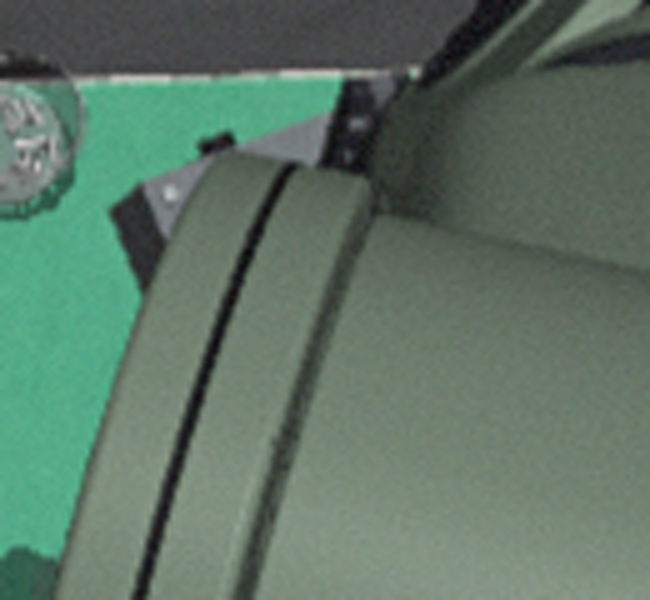

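Call:
play_rows:
  steps:
    - [1,0,0,0,0,0,-3]
    - [1,0,0,0,0,0,0]
    - [0.8,0,0,0,0,0,0]
    - [0.5,0,0,0,0,0,0]
    - [0.3,0,0,0,0,0,0]
    - [0.2,0,0,0,0,0,0]
    - [0,0,0,0,0,0,0]
    - [0,0,0,0,0,0,0]

```text
clock: 27.78
tcp_pos: [0.5495, -0.1902, 0.1013]
tcp_rot: [2.095, 2.336, 0.003]
contact_force: [-0.1, -0.7, 0.4]
gripper_width: 0.0853
```

Call:
play_rows:
  steps:
    - [0,0,0,-1.5,0,0,0]
    - [0,0,0,-3.5,0,0,0]
    - [0,0,0,-4,0,0,0]
    - [0,0,0,-4,0,0,0]
    - [0,0,0,-2,0,0,0]
    - [0,0,0,0,0,0,0]

```text
clock: 28.52
tcp_pos: [0.5483, -0.1906, 0.2613]
tcp_rot: [2.094, 2.333, 0.003]
contact_force: [0.5, -0.6, -0.0]
gripper_width: 0.0852
```

```bash
python3 - <<'E'
from tgt import *
st()
for n in ("wrist","scene"):
    c=cam(n); im,d=bot.grab_frame(n); np.savez(f"pics/{n}13.npz",im=im,d=d,f=c[0],cx=c[1],cy=c[2],R=c[3],t=c[4]); cv2.imwrite(f"pics/{n}13.png",im[:,:,::-1])
    W=pts(d,c); roi=(np.hypot(W[...,0]-.549,W[...,1]+.1905)<.04)&(d>0)
    tp=W[roi&(W[...,2]>.118)&(W[...,2]<.14)]; print(n,len(tp),tp.mean(0),cv2.minAreaRect((tp[:,:2]*1000).astype(np.float32)),np.percentile(tp[:,2],[50,99]))
    cv2.imwrite(f"pics/warp13{n}.png",warp(im,c,.549,-.1905,.076)[:,:,::-1])
E
```

```text
key o est [ 0.5454 -0.1705  0.2483] tilt 0.37 yaw -83.83 roll 0.33 q [0.03, 0.74, 0.52, 1.45, -0.4, 1.05, 0.75] F [ 0.5 -0.6 -0. ] clock 28.525
wrist 750 [ 0.54947834 -0.19058423  0.12606899] ((549.7550048828125, -191.87925720214844), (14.422633171081543, 39.87995910644531), 9.918753623962402) [0.12639142 0.12843162]
scene 126 [ 0.54664053 -0.19213169  0.12575152] ((548.036376953125, -190.98867797851562), (14.987685203552246, 38.41263198852539), 8.13553237915039) [0.12635097 0.1308501 ]
```

View pics/wrist13.png

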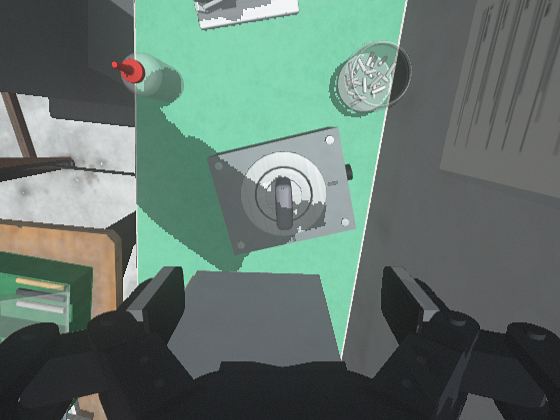

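View pics/warp13wrist.png

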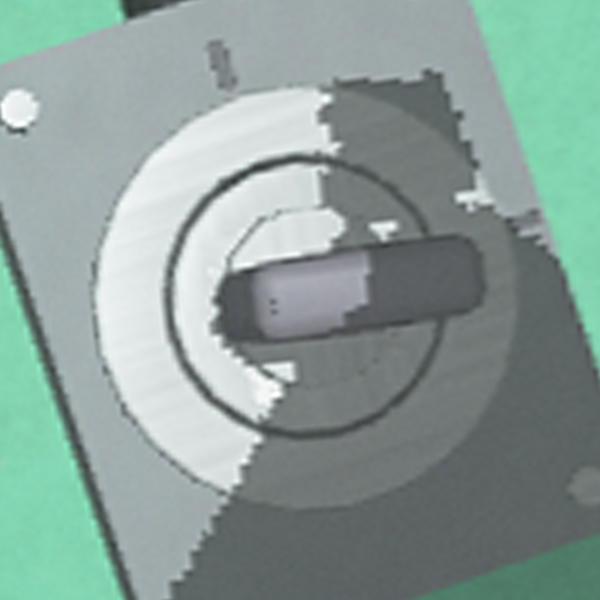

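```bash
python3 - <<'E'
from tgt import *
im,d=bot.grab_frame("scene"); c=cam("scene"); W=pts(d,c)
# face height & shoulder: points around the key base
r=np.hypot(W[...,0]-.549,W[...,1]+.1905)
for a,b in ((.0,.017),(.02,.027),(.03,.04)):
    q=W[(r>a)&(r<b)&(d>0)&(W[...,2]<.09)]; print(a,b,len(q),np.median(q[:,2]).round(4) if len(q) else None)
im,d=bot.grab_frame("wrist"); c=cam("wrist"); W=pts(d,c)
g=W[(np.hypot(W[...,0]-.549,W[...,1]+.1905)<.03)&(W[...,2]>.123)&(W[...,2]<.135)&(d>0)]
A=np.c_[g[:,:2]-g[:,:2].mean(0),np.ones(len(g))]; k=np.linalg.lstsq(A,g[:,2],rcond=None)[0]; print("top-plane slope",k.round(3),len(g))
cv2.imwrite("pics/final_scene.png",cv2.resize(bot.grab_frame("scene")[0][120:330,180:460],(800,600),interpolation=cv2.INTER_CUBIC)[:,:,::-1])
E
```

```text
0.0 0.017 69 0.0818
0.02 0.027 131 0.0758
0.03 0.04 315 0.076
top-plane slope [-0.013 -0.008  0.126] 713
```

View pics/final_scene.png

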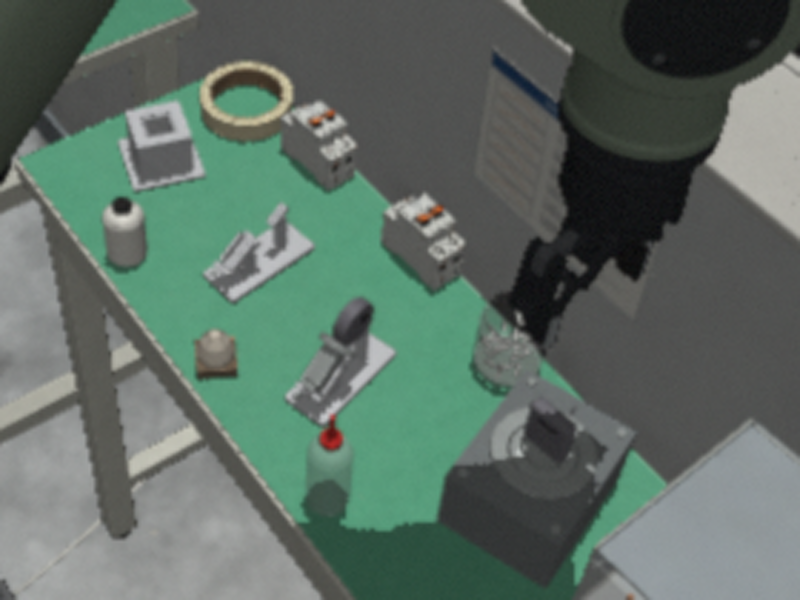

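The shoulder top reads 81.8 mm over a face at 75.8 mm, so the key is seated. The grip's top plane slopes about 0.015, so it is upright. Everything else is in place, so I'm handing the job in.

```bash
python3 -c "
from cell import bot
print(bot.job_done()); print(bot.get_obs()['clock'])"
```

```text
the job is handed in; nothing more can be done
None
the job is handed in; nothing more can be done
```

The flat key is fully home and upright in the switch slot, and I turned it clockwise until it met the stop. I handed the job in at about 29 s; no verdict was reported.

**What I did:** I took the key slantwise from its rest and stood it directly in the slot, without using the stand. I then let go, took it afresh from above and turned it. At the stop the wrist torque rose to about 0.99 N m, against 0.06 N m of friction. I eased the key back about 3°, released it and moved the gripper up clear.

**Last checks:**
- **Seating:** the shoulder's top reads 81.8 mm over a cylinder face at 75.8 mm. That matches a 6 mm shoulder resting on the face.
- **Upright:** the grip's top plane slopes about 0.015 rad, and its centre lies within about 2 mm of the slot centre.
- **Other things:** the scene picture shows the round-headed key and all the other bench items in their places. I did not re-measure them.

**Not seen directly:** the slot is hidden under the shoulder, so I could not read the cylinder's angle. I infer about 1.57 rad from the stop torque and from the key's yaw of about -81°. That is roughly 10° past the stop direction, which matches the blade's play in the slot.

**What went wrong on the way:** a wrist joint reached its range limit on the first try at standing the key upright. I had to re-route the arm before inserting the key, and again before the second grasp. The wrist camera also disagreed with the two fixed cameras by about 2 mm, and I corrected for that.

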